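# Load the sample shaker, shut its lid and switch it on

## Task

Stand the sample can upright on the floor of the open shaker compartment so that nothing sticks up above the rim, then shut the lid fully, and only then switch the shaker on: flip the long bat toggle on the switch box over to its right-hand side (seen from the front of the box), so that it stays there. The visor hangs over the switches, so come at the toggle slanting from the front. Leave the short toggle as it is and do not disturb the brass weight, the brown bottle and the petri dish.

Things in the scene. Friction and masses are not known exactly. Their poses are not given: they have to be found in the camera images.
- sample_can: loose aluminium sample can with a fixed press lid, standing upright on the worktop; body 52 mm diameter up to 30 mm, cap 55 mm diameter from 30 to 41 mm; 30 to 80 g; origin at the centre of its underside, z up its axis
- shaker: fixed sample shaker: white open-topped box on a grey plinth, 122 (x) x 142 (y) x 78 mm high, heavy and not to be moved. Origin at the centre of its underside, z up, front (towards the robot) is its own -x side, y to the left. Inner compartment 110 (x) x 130 (y) mm, 52 mm deep; floor 26 mm and rim 78 mm above the worktop; walls 6 mm
- shaker_floor (a point): centre of the compartment's inner floor, axes as shaker
- lid (a joint): hinge of the shaker's lid, rad: 0 = flat shut on the rim, pi/2 = standing upright, opens away from the front up to 1.85; it starts open at 1.45 to 1.65. A stiff hinge (0.16 N m of friction): the lid stays at any angle, and must be pushed all the way down. It has no spring and no catch
- lid_hinge (a point): middle of the lid's hinge axis, on the rear rim of the shaker (61 mm behind its centre, 83 mm above the worktop); the axis runs along the shaker's y
- lid_edge (a point): point on the lid at mid-width and mid-thickness on its free edge, 122 mm from the hinge axis; lid is a white plate 122 x 142 x 8 mm, with a steel tab 44 mm wide and 5 mm thick sticking out a further 17 mm. The point turns with the lid: its z axis is the normal of the lid's outer face, its -x axis points from hinge to free edge
- switch_box: fixed grey switch box, 140 (x) x 130 (y) x 152 mm high overall, not to be moved. Origin at the worktop, 75 mm behind its front edge and mid-width; z up, -x to its front (robot side), y to the left. Its switch panel slopes 40 degrees from level, facing up and to the front: the panel's normal in this frame is (-0.643, 0, 0.766). Two toggles stand on it side by side
- visor_edge (a point): middle of the front edge of the visor's underside, 64 mm in front of the switch box origin and 143 mm above the worktop; axes as switch_box. The visor plate reaches from here to the back of the box, over its full width, top at 152 mm, and covers both toggles from straight above; front and both sides below it are open
- long_bat_pivot (a point): pivot of the long toggle, on the panel surface at (-30, 28, 63) mm in the switch box frame; axes as switch_box
- long_bat_tip (a point): free end of the long steel bat toggle (the left one seen from the front), 34 mm from its pivot, 10 mm thick near the tip and 5 mm at the root
- long_bat (a joint): long toggle, rad: 0 = resting 23 degrees (0.4 rad) to the left (+y of the box) of the panel normal = off; 0.8 = resting as far to the right (-y) = on. Swings about the line up the panel's slope. Snap action: unstable at 0.4, springs to the nearer side; about 2.5 N at the tip to flip
- short_bat (a joint): short toggle (right one seen from the front, pivot 62 mm to the right of the long one, steel bat 21 mm long, 7 mm thick), rad: 0 = left, as it starts, 0.8 = right; same snap action; must stay at 0
- brass_weight: bystander: loose brass weight, 38 mm diameter, 38 mm high, origin under its centre
- reagent_bottle: bystander: loose brown bottle with black cap, 60 mm diameter, 118 mm high, origin under its centre
- petri: bystander: loose clear petri dish, 57 mm diameter, 12 mm high, origin under its centre
Not all that is in view belongs to the job. Several things look just like the sample_can: the one meant starts farthest to the robot's left.

How it is judged:
By the outcome, as a careful person would: the job done as asked, in the order asked, and still so for the second after the job is handed in, with the robot touching nothing.
It also fails if it takes over 64 s, if anything falls off the work surface, if the arm or the gripper's body presses on something with over 40 N, if the wrist force passes 120 N, or if a joint passes its speed limit or range.

## Robot

A 6-joint arm with a two-finger parallel gripper is mounted at the origin on a cart in front of the work surface, level with it; the furniture and walls round the work are solid. World frame = base frame: x ahead of the robot, y to its left, z up, the work surface at z = 0. Lengths are in m, angles in rad, forces in N, time in s.
With the tool pointing down it reaches from about 0.275 to 0.825 m from the base axis. Payload 5.2 kg.
Tool frame: the origin (TCP) lies on the centre line of the jaws, within the pads' length; the fingertips stand 19 mm ahead of it and the grasp point (between the pads) is the TCP (arm.tip_extent is the distance from the TCP to the fingertips, in m); x points along the fingers, z is the direction in which the jaws open and shut, and the axes are right-handed (so a half turn about x gives the same grasp; the last joint's range is limited). The gripper opens to 93 mm and grips with 3 to 60 N. Pads are 15 mm wide; open, the fingers measure 128 mm over their backs; the gripper's body (75 mm by 188 mm) begins 65 mm behind the grasp point.
Start: joints at [-1.446, 0.259, 1.535, -0, 1.348, -0.203], TCP at [0.177, -0.521, 0.238] pointing down, gripper open.
Joint ranges: [-3.14, 3.14], [-0.91, 2.08], [0.19, 2.58], [-1.22, 4.36], [0.22, 2.71], [-3.12, 3.12]. Speed limits (rad/s): [2.57, 2.57, 3.14, 3.14, 3.14, 3.14].

## Interface

Orientations are given as a 3x3 rotation matrix whose columns are the frame's x, y, z axes.
In Python, from workcell import arm, optics, spotter gives the robot as it stands.
- The arm moves only by the tool apply_moves, never from a script. Its argument "rows" is a list of rows, each an object of numbers: "dx", "dy", "dz": the shift along the tool's x, y, z in mm; "rx", "ry", "rz": the turn, a rotation vector about the tool's x, y, z in degrees; "gripper": the opening, from 0 (shut) to 1 (fully open). A call has 1 to 5 rows; each row is the pose to reach, as a shift and turn from the pose commanded when the call began, along the tool's axes at that moment; what a row does not reach only later rows make up. A row lasts 1/8 s, in which the tool goes at most 62.5 mm and 10.7 degrees, less where a joint would pass 70% of its speed; a pose out of reach is approached as far as the arm can. A call with a gripper value outside its range is refused whole. The fingers move at their own pace and stop on an object; "force" is the grip in N (left out, the last holds). Time passes only in rows, so rows that repeat a pose let the fingers close. It gives the time, the measured TCP pose, the force and the opening at its end, in the units of the state.
- arm.state(): the state, without advancing time (a new reading comes with each control period).
- optics.capture(name): name is "scene" or "side" or "wrist"; returns the picture (400x640x3 uint8, red, green, blue); there is no depth.
- optics.camera_params(name): a dict with "fov_y" (degrees; the focal length in pixels is half the picture's height over the tangent of half this angle, whatever the lens; pixels are square), "cx", "cy" (the principal point, pixels), "R" (3x3) and "t" (3): a world point X has camera coordinates R X + t. Camera axes: x right, y down, z forward; pixel columns grow to the right and rows downward; lengths in m; the calibration is good to about 2 mm. The wrist camera is an equidistant fisheye: a pixel r from the principal point sees the ray r / f radians off the axis. A picture is of the moment at which its call begins: read the wrist's pose just before it. camera_params takes no time and is no camera call; for the wrist camera it gives the pose at the moment of the call.
- arm.hand_in(): hands the job in, once; it reports no verdict.
Trained networks look in the newest picture that a camera, given by its name, has taken for a name from the list of things; names that differ only in an ending like _2 or _b are one class to them, and where a whole thing is asked for, a point or a joint stands for the part that bears it (a point fixed in the world has none). Each returns a list of dicts, best first, with "confidence" (0 to 1); they miss things now and then, are a little off and sometimes report something else, mostly with a low value. They report only what shows in the picture. A call takes as long as a camera call. They do not tell look-alikes from the thing itself.
- spotter.search_frame(camera, label): "box" ([centre column, centre row, width, height] as shares, 0 to 1, of the picture: columns of its width, rows of its height, round what is visible of it).
- spotter.silhouettes(camera, label): "pixels" (400x640 bool, what is visible of it) and "box" ([centre column, centre row, width, height] as shares, 0 to 1, of the picture: columns of its width, rows of its height, round what is visible of it).
The state is a dict: "time_s": time; "q": joint angles; "joint_vel": joint speeds; "tau": joint torques, N m; "tcp_pos": TCP position; "ee_rot": TCP orientation; "contact_force": force on the tool from outside, world axes, zero at the start; "torque": the same for the moment, N m; "width": opening from 0.0 (shut) to 1.0 (fully open).
Only numpy, scipy, OpenCV 4.12 (cv2) and the standard library are available. Lean on these libraries where they do the work, as an engineer would, in place of code of your own. Each camera call takes 0.05 s, during which the arm holds its last target.

## Working session

There is one attempt and no reset: what is moved stays moved. The work goes in short steps, Python scripts to look and compute and a tool call to move; the robot and the scene stay as the last step left them, time stands still between calls to the robot, and variables do not carry over. Pictures are saved under pics/ and viewed, and the job is handed in when it is done.

Besides the shell and the picture viewer there is one more tool, called after "Emit:" as name(argument=value, ...), one argument or row to a line, values as JSON. apply_moves: Moves the arm, as the interface text tells. Its arguments: {"type":"object","properties":{"rows":{"type":"array","items":{"type":"object","properties":{"dx":{"type":"number"},"dy":{"type":"number"},"dz":{"type":"number"},"rx":{"type":"number"},"ry":{"type":"number"},"rz":{"type":"number"},"gripper":{"type":"number"}}}},"force":{"type":"number"}},"required":["rows"]}

```bash
mkdir -p pics; ls; python3 - <<'E'
from workcell import arm, optics, spotter
import cv2, numpy as np
for n in ["scene","side"]:
    im=optics.capture(n); cv2.imwrite(f"pics/{n}0.png",im[:,:,::-1])
    p=optics.camera_params(n); print(n,p)
s=arm.state(); print(s)
E
```

```text
pics
scene {'fov_y': 53.2349274054215, 'cx': 319.43604646403054, 'cy': 197.8705469103927, 'R': array([[ 0.90204832, -0.43160715,  0.00490921],
       [-0.16666359, -0.35876922, -0.91842686],
       [ 0.39816087,  0.82764722, -0.39556036]]), 't': array([-0.49327025,  0.19516232,  1.10791504])}
side {'fov_y': 42.23629512034842, 'cx': 313.36783413995255, 'cy': 202.5146370133279, 'R': array([[-0.87313757, -0.48714677,  0.01785519],
       [-0.24397713,  0.40499542, -0.8811662 ],
       [ 0.422026  , -0.77373557, -0.47246938]]), 't': array([0.49197358, 0.21300539, 1.27390228])}
{'time_s': 0.1, 'q': array([-1.44579758e+00,  2.59277357e-01,  1.53594109e+00, -3.97803306e-06,
        1.34798059e+00, -2.02810269e-01]), 'joint_vel': array([ 0.00129624, -0.0008262 , -0.00344198,  0.00049177, -0.0003481 ,
        0.00065918]), 'tau': array([ 2.22130562e-03, -4.38211620e+01, -2.84640080e+01,  7.21708545e-02,
        3.62808304e-02, -5.39368716e-05]), 'tcp_pos': array([ 0.17704272, -0.52026102,  0.23690997]), 'ee_rot': array([[-2.04122378e-04,  9.46749795e-01,  3.21970161e-01],
       [ 1.59336271e-03,  3.21970067e-01, -9.46748508e-01],
       [-9.99998710e-01,  3.19762692e-04, -1.57423712e-03]]), 'contact_force': array([0.56136628, 0.51981998, 0.03199783]), 'torque': array([-0.00958203, -0.02644092,  0.05460517]), 'width': 1.0029964552520534}
```

View pics/scene0.png

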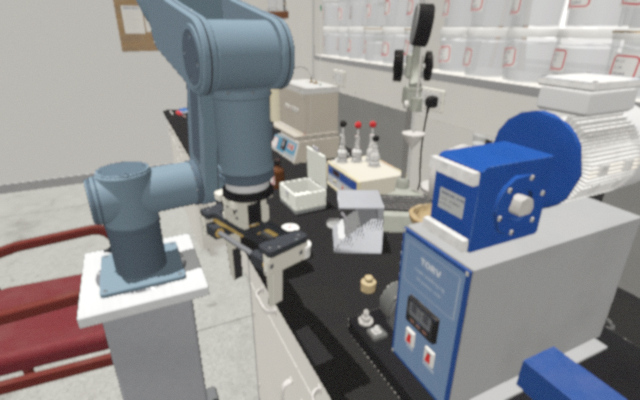

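View pics/side0.png

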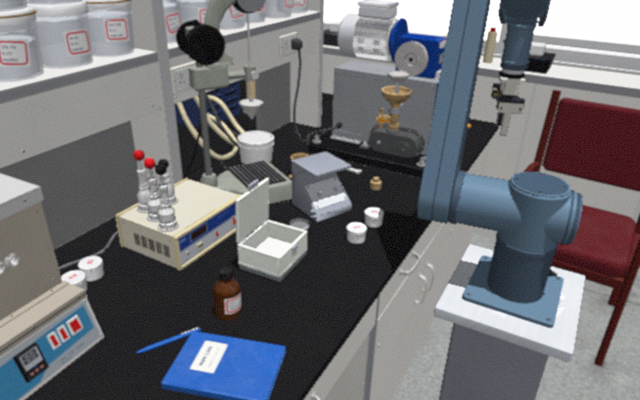

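```bash
cat > h.py <<'E'
from workcell import arm, optics, spotter
import cv2, numpy as np
def cam(n):
    p=optics.camera_params(n); f=200/np.tan(np.radians(p['fov_y'])/2); return p,f
def ray(n,u,v,p=None):
    if p is None: p,f=cam(n)
    else: f=200/np.tan(np.radians(p['fov_y'])/2)
    x=(u-p['cx'])/f; y=(v-p['cy'])/f
    if n=='wrist':
        r=np.hypot(x,y); d=np.array([x/r*np.sin(r),y/r*np.sin(r),np.cos(r)]) if r>1e-9 else np.array([0,0,1.])
    else: d=np.array([x,y,1.])
    R=p['R']; return -R.T@p['t'], R.T@d/np.linalg.norm(d)
def onz(n,u,v,z,p=None):
    o,d=ray(n,u,v,p); return o+d*(z-o[2])/d[2]
def proj(n,X,p=None):
    if p is None: p=optics.camera_params(n)
    f=200/np.tan(np.radians(p['fov_y'])/2)
    c=p['R']@np.asarray(X)+p['t']
    if n=='wrist':
        r=np.hypot(c[0],c[1]); th=np.arctan2(r,c[2]); return np.array([p['cx']+f*th*c[0]/r,p['cy']+f*th*c[1]/r])
    return np.array([p['cx']+f*c[0]/c[2],p['cy']+f*c[1]/c[2]])
E
python3 - <<'E'
from h import *
for n in ["side","scene"]:
  optics.capture(n)
  for l in ["sample_can","shaker","lid","switch_box","long_bat","short_bat","brass_weight","reagent_bottle","petri"]:
    for r in spotter.search_frame(n,l)[:5]:
        b=np.array(r['box'])*[640,400,640,400]
        print(n,l,round(r['confidence'],2),b.round(1), onz(n,b[0],b[1],0.02).round(3))
E
```

```text
side sample_can 0.79 [358.5 233.4  18.7  21.1] [ 0.425 -0.012  0.02 ]
side sample_can 0.71 [373.6 217.9  15.9  14. ] [ 0.424 -0.115  0.02 ]
side lid 0.58 [251.3 209.   35.3  63.5] [0.764 0.027 0.02 ]
side brass_weight 0.68 [376.3 182.2  16.1  16. ] [ 0.512 -0.343  0.02 ]
side reagent_bottle 0.86 [227.3 292.8  30.7  56.3] [0.578 0.386 0.02 ]
side petri 0.64 [299.6 224.2  16.9  15. ] [0.593 0.029 0.02 ]
side petri 0.32 [323.5 186.7  59.8  68.2] [ 0.649 -0.221  0.02 ]
scene sample_can 0.65 [304.4 180.6  46.9  67.1] [0.663 0.389 0.02 ]
scene sample_can 0.49 [358.1 222.4  53.1  61.1] [ 0.668 -0.045  0.02 ]
scene sample_can 0.48 [290.2 227.   11.3  10.1] [0.451 0.02  0.02 ]
scene shaker 0.85 [305.7 181.2  51.   66.2] [0.664 0.38  0.02 ]
scene lid 0.64 [315.3 166.8  20.7  42.7] [0.78  0.533 0.02 ]
scene lid 0.4 [303.7 181.4  46.2  70.7] [0.656 0.381 0.02 ]
scene switch_box 0.94 [358.6 222.1  51.2  62. ] [ 0.67  -0.044  0.02 ]
scene brass_weight 0.71 [369.  284.   15.2  18. ] [ 0.516 -0.355  0.02 ]
scene petri 0.64 [334.8 223.6  14.6  12.3] [ 0.593 -0.02   0.02 ]
scene petri 0.31 [316.5 169.   22.1  39.4] [0.772 0.502 0.02 ]
```

```bash
python3 - <<'E'
from h import *
im=optics.capture("side")[:,:,::-1]
a=cv2.resize(im[235:305,40:140],None,fx=4,fy=4,interpolation=3); b=cv2.resize(im[195:265,310:410],None,fx=4,fy=4,interpolation=3)
c=cv2.resize(im[150:300,200:400],None,fx=4,fy=4,interpolation=3)
cv2.imwrite("pics/c1.png",np.hstack([a,b])); cv2.imwrite("pics/c2.png",c)
for uv in [(91,267),(73,279),(357,233),(373,217)]: print(uv,onz("side",*uv,0.02).round(3))
E
```

```text
(91, 267) [0.933 0.476 0.02 ]
(73, 279) [0.929 0.532 0.02 ]
(357, 233) [ 0.43  -0.012  0.02 ]
(373, 217) [ 0.427 -0.119  0.02 ]
```

View pics/c1.png

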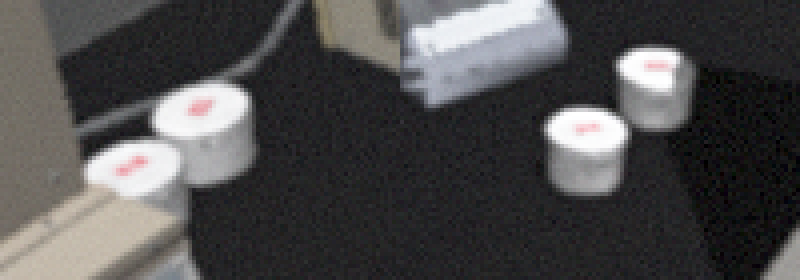

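View pics/c2.png

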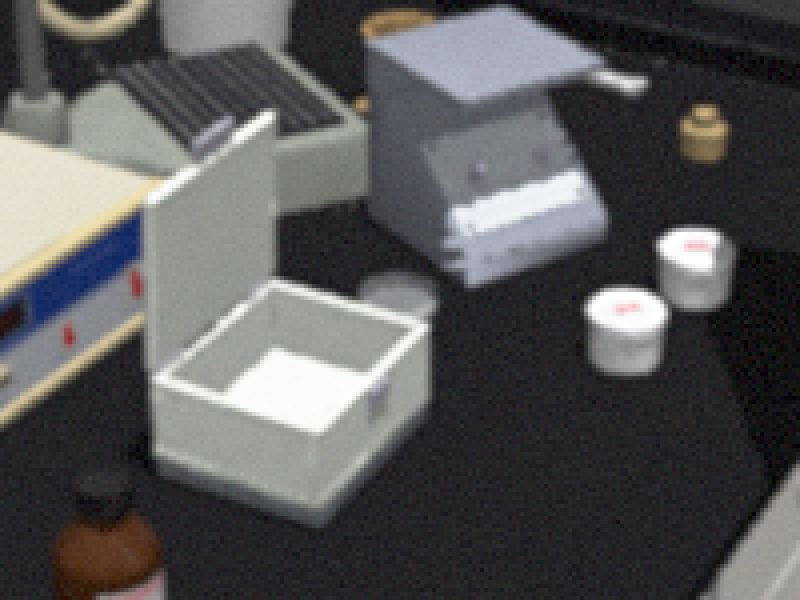

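```bash
python3 - <<'E'
from h import *
for n in ["scene","side"]:
  p,f=cam(n); print(n,'pos',(-p['R'].T@p['t']).round(3))
  for X in [(.933,.476,.02),(.929,.532,.02),(.43,-.012,.02),(.427,-.119,.02)]:
    c=p['R']@np.array(X)+p['t']; print(X,proj(n,X).round(0),'55mm=',round(.055*f/c[2],1))
im=optics.capture("scene")[:,:,::-1]
cv2.imwrite("pics/s1.png",cv2.resize(im[80:250,160:360],None,fx=4,fy=4,interpolation=3)[:600])
E
```

```text
scene pos [ 0.036 -1.06   0.62 ]
(0.933, 0.476, 0.02) [350. 166.] 55mm= 11.8
(0.929, 0.532, 0.02) [344. 163.] 55mm= 11.5
(0.43, -0.012, 0.02) [288. 232.] 55mm= 17.4
(0.427, -0.119, 0.02) [300. 248.] 55mm= 18.7
side pos [-0.056  1.139  0.781]
(0.933, 0.476, 0.02) [ 91. 267.] 55mm= 22.1
(0.929, 0.532, 0.02) [ 73. 279.] 55mm= 22.9
(0.43, -0.012, 0.02) [357. 233.] 55mm= 19.6
(0.427, -0.119, 0.02) [373. 217.] 55mm= 18.5
```

View pics/s1.png

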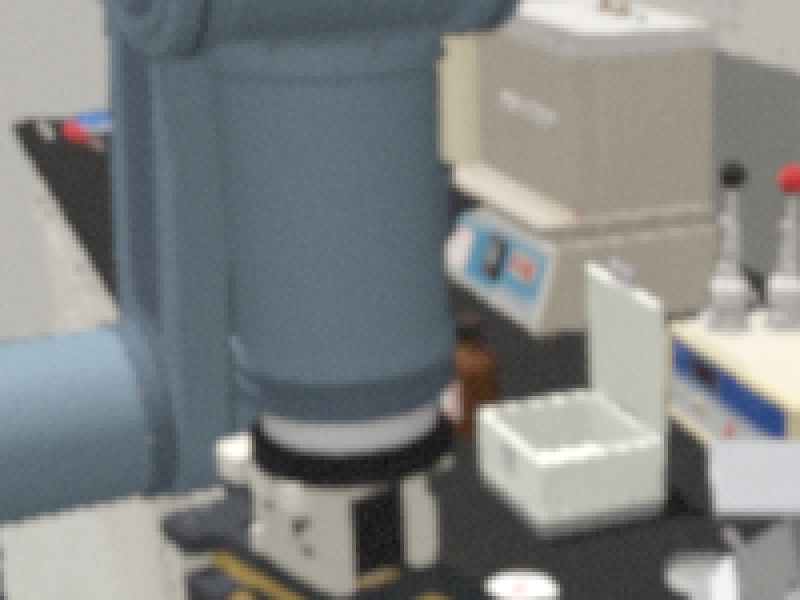

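```bash
python3 - <<'E'
from h import *
for uv in [(275,142),(219,195),(273,178)]:
  for z in (.02,.04,.08): 
    X=onz("scene",*uv,z); print(uv,z,X.round(3),proj("side",X).round(0))
im=optics.capture("scene")[:,:,::-1]
cv2.imwrite("pics/s2.png",cv2.resize(im[120:210,205:305],None,fx=6,fy=6,interpolation=3))
E
```

```text
(275, 142) 0.02 [0.756 1.016 0.02 ] [-117.  477.]
(275, 142) 0.04 [0.732 0.947 0.04 ] [-66. 441.]
(275, 142) 0.08 [0.684 0.809 0.08 ] [ 27. 377.]
(219, 195) 0.02 [0.301 0.384 0.02 ] [333. 334.]
(219, 195) 0.04 [0.292 0.335 0.04 ] [348. 315.]
(219, 195) 0.08 [0.275 0.239 0.08 ] [374. 279.]
(273, 178) 0.02 [0.553 0.474 0.02 ] [212. 318.]
(273, 178) 0.04 [0.535 0.423 0.04 ] [232. 300.]
(273, 178) 0.08 [0.501 0.32  0.08 ] [270. 267.]
```

View pics/s2.png

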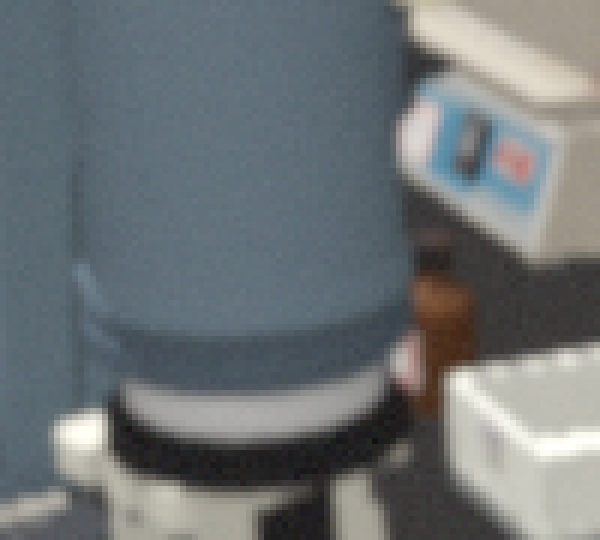

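Emit:
apply_moves(
  rows=[
    {"dx": -100,"dy": 200,"dz": -200},
    {"dx": -100,"dy": 200,"dz": -200},
    {"dx": -100,"dy": 200,"dz": -200},
    {"dx": -100,"dy": 200,"dz": -200},
    {"dx": -100,"dy": 200,"dz": -200},
  ],
)

```text
invalid input at $.rows[0]: expected keys dx, dy, dz, rx, ry, rz, gripper
```

Emit:
apply_moves(
  rows=[
    {"dx": 0,"dy": 200,"dz": -200,"rx": 19},
    {"dx": 0,"dy": 200,"dz": -200,"rx": 19},
    {"dx": 0,"dy": 200,"dz": -200,"rx": 19},
    {"dx": 0,"dy": 200,"dz": -200,"rx": 19},
    {"dx": 0,"dy": 200,"dz": -200,"rx": 19},
  ],
)

```text
invalid input at $.rows[0]: expected keys dx, dy, dz, rx, ry, rz, gripper
```

```bash
python3 - <<'E'
from h import *
s=arm.state(); print(s['time_s'],s['tcp_pos'],s['ee_rot'].round(3),s['q'].round(2))
p=optics.camera_params("wrist"); print(p)
for n in ["wrist","scene"]:
    im=optics.capture(n); cv2.imwrite(f"pics/{n}2.png",im[:,:,::-1])
E
```

```text
1.25 [ 0.17709056 -0.52070575  0.23763951] [[-0.     0.947  0.322]
 [ 0.     0.322 -0.947]
 [-1.     0.    -0.   ]] [-1.45  0.26  1.53 -0.    1.35 -0.2 ]
{'fov_y': 65.70646984690485, 'cx': 317.079123599606, 'cy': 202.21550991783482, 'R': array([[ 3.21529567e-01, -9.46899122e-01,  8.89239213e-04],
       [-9.07501859e-01, -3.07883470e-01,  2.85741395e-01],
       [-2.70294493e-01, -9.26812931e-02, -9.58306352e-01]]), 't': array([-0.54985388, -0.03355628,  0.39008062])}
```

View pics/wrist2.png

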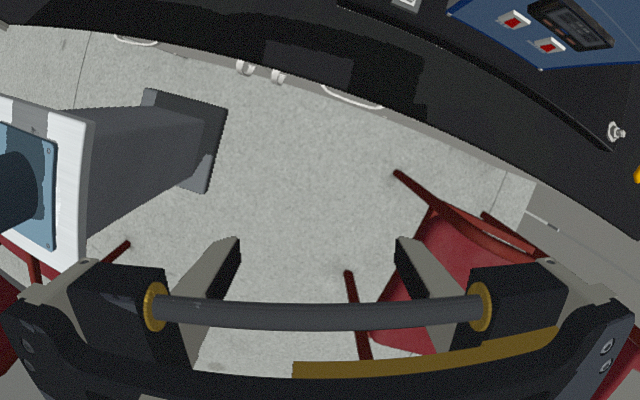

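View pics/scene2.png

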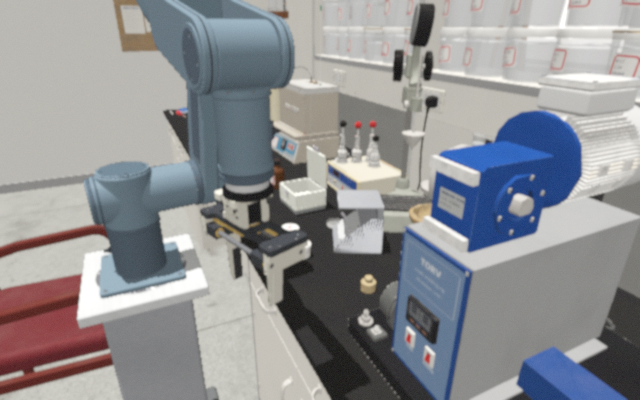

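Emit:
apply_moves(
  rows=[
    {"dx": -100,"dy": 200,"dz": -200,"rx": 0,"ry": 0,"rz": 0,"gripper": 1},
    {"dx": -100,"dy": 200,"dz": -200,"rx": 0,"ry": 0,"rz": 0,"gripper": 1},
    {"dx": -100,"dy": 200,"dz": -200,"rx": 0,"ry": 0,"rz": 0,"gripper": 1},
    {"dx": -100,"dy": 200,"dz": -200,"rx": 0,"ry": 0,"rz": 0,"gripper": 1},
    {"dx": -100,"dy": 200,"dz": -200,"rx": 0,"ry": 0,"rz": 0,"gripper": 1},
  ],
)

```text
time_s: 1.98
tcp_pos: [0.3027, -0.265, 0.3388]
ee_rot: [[0.001, 0.947, 0.322], [-0.001, 0.322, -0.947], [-1.0, 0.001, 0.001]]
contact_force: [0.2, -0.7, 0.1]
width: 1.0
```

Emit:
apply_moves(
  rows=[
    {"dx": 0,"dy": 200,"dz": -200,"rx": 19,"ry": 0,"rz": 0,"gripper": 1},
    {"dx": 0,"dy": 200,"dz": -200,"rx": 19,"ry": 0,"rz": 0,"gripper": 1},
    {"dx": 0,"dy": 200,"dz": -200,"rx": 19,"ry": 0,"rz": 0,"gripper": 1},
    {"dx": 0,"dy": 200,"dz": -200,"rx": 19,"ry": 0,"rz": 0,"gripper": 1},
    {"dx": 0,"dy": 200,"dz": -200,"rx": 19,"ry": 0,"rz": 0,"gripper": 1},
  ],
)

```text
time_s: 2.6
tcp_pos: [0.4276, -0.0111, 0.338]
ee_rot: [[0.001, 1.0, -0.003], [-0.0, -0.003, -1.0], [-1.0, 0.001, 0.0]]
contact_force: [0.1, -1.4, 0.2]
width: 0.997
```

```bash
python3 - <<'E'
from h import *
s=arm.state(); print(s['time_s'],s['tcp_pos'],s['ee_rot'].round(3),s['q'].round(2))
for n in ["wrist","scene"]:
    im=optics.capture(n); cv2.imwrite(f"pics/{n}3.png",im[:,:,::-1])
E
```

```text
2.6 [ 0.42758466 -0.01105397  0.33801877] [[ 0.001  1.    -0.003]
 [-0.    -0.003 -1.   ]
 [-1.     0.001  0.   ]] [-0.29 -0.02  1.62  0.    1.55  1.29]
```

View pics/wrist3.png

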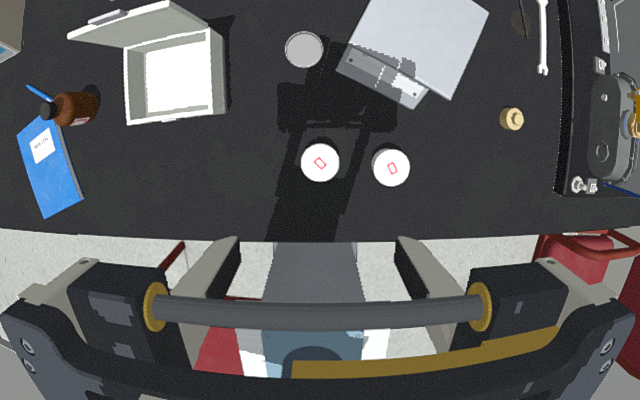

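View pics/scene3.png

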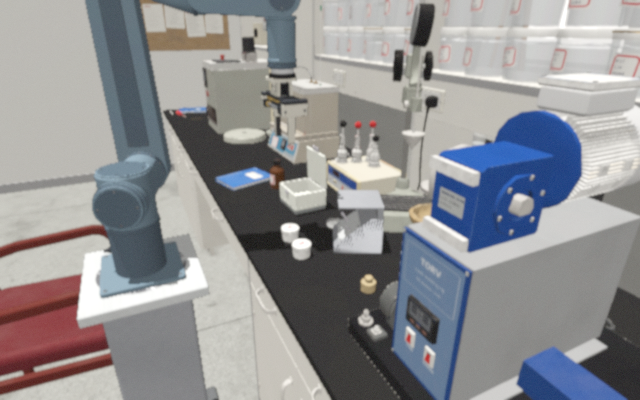

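```bash
python3 - <<'E'
from h import *
im=cv2.imread("pics/wrist3.png")
cv2.imwrite("pics/w3a.png",cv2.resize(im[0:135,60:240],None,fx=4.4,fy=4.4,interpolation=3))
cv2.imwrite("pics/w3b.png",cv2.resize(im[0:130,330:500],None,fx=4.6,fy=4.6,interpolation=3))
for l in ["sample_can","petri","brass_weight","reagent_bottle"]:
    for r in spotter.search_frame("wrist",l)[:4]:
        b=np.array(r['box'])*[640,400,640,400]
        print(l,round(r['confidence'],2),b.round(1),onz("wrist",b[0],b[1],0.04 if l=='sample_can' else .02).round(4))
E
```

```text
sample_can 0.96 [321.9 160.   38.   35.4] [ 0.4377 -0.0179  0.04  ]
sample_can 0.62 [391.4 165.8  37.1  39.7] [ 0.4305 -0.1208  0.04  ]
petri 0.9 [303.5  52.4  38.   36.3] [0.5972 0.0071 0.02  ]
brass_weight 0.95 [512.7 119.6  20.2  24.6] [ 0.5131 -0.3475  0.02  ]
reagent_bottle 0.96 [ 66.9 109.6  58.3  31.8] [0.5518 0.456  0.02  ]
reagent_bottle 0.67 [319.7 161.6  35.6  34.5] [ 0.4313 -0.0184  0.02  ]
```

View pics/w3a.png

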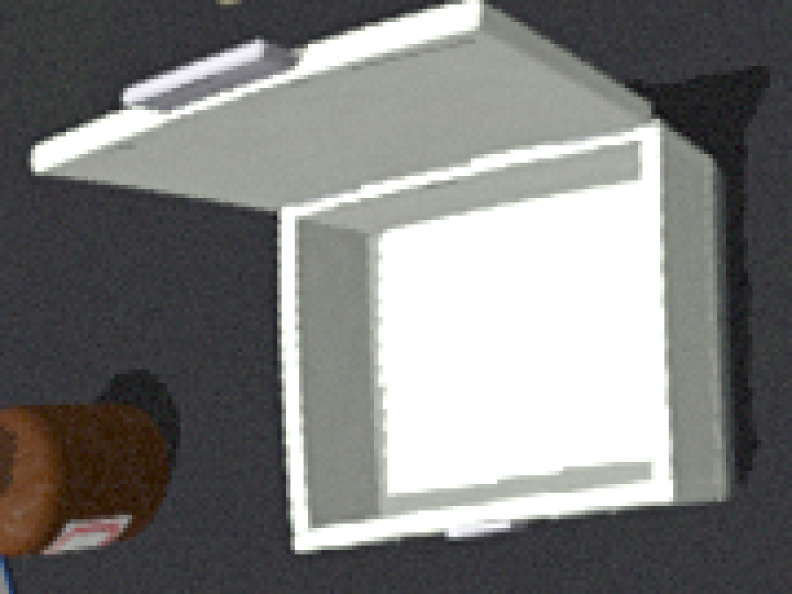

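View pics/w3b.png

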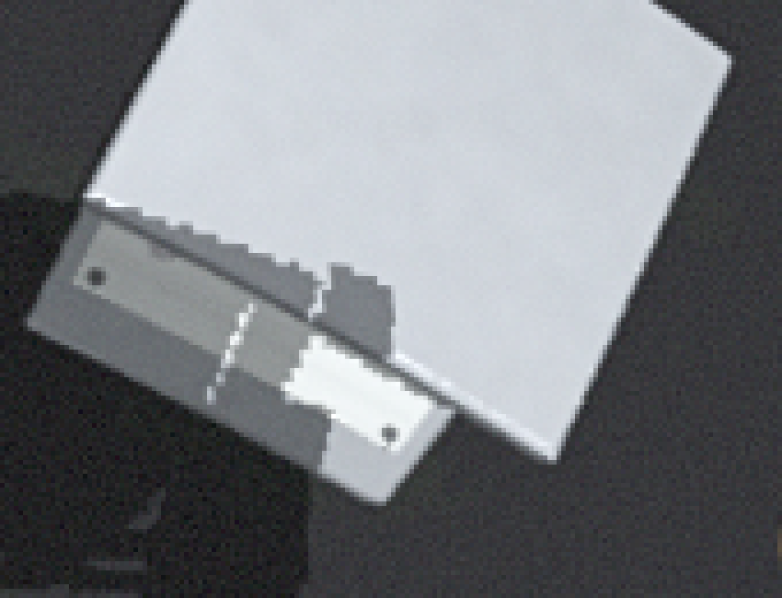

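```bash
cat > m.py <<'E'
from h import *
import sys
E
python3 - <<'E'
from h import *
p=optics.camera_params("wrist")
C=[onz("wrist",60+u/4.4,v/4.4,.078,p) for u,v in [(297,548),(668,498),(280,210),(660,124)]]
for c in C: print(c.round(4))
fl,fr,rl,rr=C
print('W',np.linalg.norm(fl-fr),np.linalg.norm(rl-rr),'D',np.linalg.norm(fl-rl),np.linalg.norm(fr-rr),'ctr',sum(C)/4)
for a,b in [(fr,fl),(rr,rl)]: d=b-a; print('yawY',np.degrees(np.arctan2(-d[0],d[1])))
for a,b in [(fr,rr),(fl,rl)]: d=b-a; print('yawX',np.degrees(np.arctan2(d[1],d[0])))
B=[onz("wrist",330+u/4.6,v/4.6,.152,p) for u,v in [(88,200),(556,460),(732,60)]]
for c in B: print(c.round(4))
print(np.linalg.norm(B[0]-B[1]),np.linalg.norm(B[1]-B[2]))
d=B[0]-B[1]; print('yawY',np.degrees(np.arctan2(-d[0],d[1])));d=B[2]-B[1]; print('yawX',np.degrees(np.arctan2(d[1],d[0])))
E
```

```text
[0.5059 0.2654 0.078 ]
[0.51   0.1265 0.078 ]
[0.6239 0.27   0.078 ]
[0.6292 0.1284 0.078 ]
W 0.13899655005209854 0.14170028977071392 D 0.1181364700272885 0.11918052454672232 ctr [0.56724872 0.19758354 0.078     ]
yawY 1.7026424932037778
yawY 2.1225884216540014
yawX 0.936375471545405
yawX 2.239092786227822
[ 0.5812 -0.0488  0.152 ]
[ 0.5255 -0.1647  0.152 ]
[ 0.6396 -0.2192  0.152 ]
0.12863071626679537 0.12652371193019424
yawY -25.69885495069452
yawX -25.538779829417884
```

```bash
python3 - <<'E'
from h import *
p=optics.camera_params("wrist"); s=arm.state(); print(s['tcp_pos'],s['time_s'])
im=cv2.imread("pics/wrist3.png")
for x0,x1 in [(295,350),(365,415)]:
  g=cv2.cvtColor(im,cv2.COLOR_BGR2GRAY)[138:192,x0:x1]
  m=(g>150).astype(np.uint8); n,l,st,c=cv2.connectedComponentsWithStats(m); i=1+st[1:,4].argmax()
  ys,xs=np.where(l==i); print(st[i])
  cn,_=cv2.findContours((l==i).astype(np.uint8),0,1); pts=max(cn,key=len)[:,0,:]
  W=np.array([onz("wrist",u+x0,v+138,.041,p)[:2] for u,v in pts]); c0,r0=cv2.minEnclosingCircle(W.astype(np.float32)); print(c0,r0, W.mean(0))
cv2.imwrite("pics/can_crop.png",cv2.resize(im[130:200,290:420],None,fx=5,fy=5,interpolation=3))
E
```

```text
[ 0.42665964 -0.01408233  0.33761768] 2.9
[   6    6   38   38 1151]
(0.4332060217857361, -0.018178259953856468) 0.028303256258368492 [ 0.43373483 -0.01817934]
[   8   11   37   37 1076]
(0.4268561899662018, -0.12448849529027939) 0.02855539321899414 [ 0.42678976 -0.12413737]
```

View pics/can_crop.png

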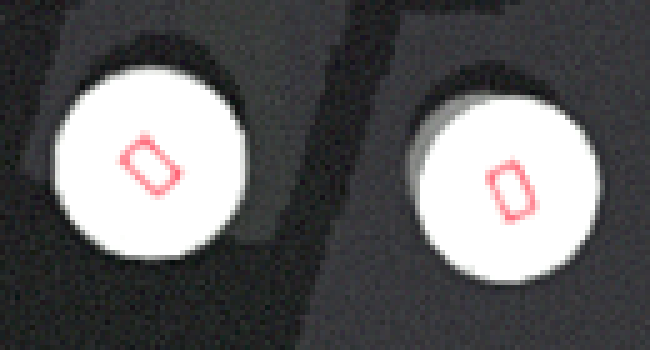

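Emit:
apply_moves(
  rows=[
    {"dx": 190,"dy": 7,"dz": 1,"rx": 0,"ry": 0,"rz": 0,"gripper": 1},
    {"dx": 190,"dy": 7,"dz": 1,"rx": 0,"ry": 0,"rz": 0,"gripper": 1},
    {"dx": 190,"dy": 7,"dz": 1,"rx": 0,"ry": 0,"rz": 0,"gripper": 1},
    {"dx": 190,"dy": 7,"dz": 1,"rx": 0,"ry": 0,"rz": 0,"gripper": 1},
    {"dx": 190,"dy": 7,"dz": 1,"rx": 0,"ry": 0,"rz": 0,"gripper": 1},
  ],
)

```text
time_s: 3.52
tcp_pos: [0.435, -0.0157, 0.1494]
ee_rot: [[0.002, 1.0, -0.006], [-0.001, -0.006, -1.0], [-1.0, 0.002, 0.001]]
contact_force: [0.6, 1.1, 0.9]
width: 0.999
```

```bash
python3 - <<'E'
from h import *
p=optics.camera_params("wrist"); im=optics.capture("wrist")[:,:,::-1].copy(); cv2.imwrite("pics/wrist4.png",im)
s=arm.state(); print(s['tcp_pos'],s['time_s'])
print(proj("wrist",(0.434,-.015,.041),p))
g=cv2.cvtColor(im,cv2.COLOR_BGR2GRAY)
m=(g>150).astype(np.uint8); n,l,st,c=cv2.connectedComponentsWithStats(m)
for i in range(1,n):
  if st[i,4]<300 or st[i,4]>20000: continue
  cn,_=cv2.findContours((l==i).astype(np.uint8),0,1); pts=max(cn,key=len)[:,0,:]
  W=np.array([onz("wrist",u,v,.041,p)[:2] for u,v in pts]); c0,r0=cv2.minEnclosingCircle(W.astype(np.float32)); print(st[i],c0,r0)
E
```

```text
[ 0.43574898 -0.01560674  0.1501322 ] 3.575
[316.27920053 206.99703001]
[  25    0  109  149 8373] (0.5780967473983765, 0.23815855383872986) 0.10832472890615463
[ 263    0   58   46 2127] (0.5930147767066956, 0.004241731949150562) 0.023995982483029366
[ 420    0  176  109 9014] (0.6481589674949646, -0.2214161604642868) 0.12097812443971634
[613   0  25  75 474] (0.6590784788131714, -0.4103190302848816) 0.0721946507692337
[ 348    9  162  107 4688] (0.5716797113418579, -0.11772030591964722) 0.07633454352617264
[584 119  21  31 348] (0.5154703855514526, -0.3285634219646454) 0.02090281806886196
[ 285  176   63   58 2103] (0.4346578121185303, -0.014626576565206051) 0.02735743299126625
[ 404  184   56   56 2144] (0.42808571457862854, -0.12061821669340134) 0.027592243626713753
[  0 274  41  40 698] (0.27731725573539734, 0.4680127501487732) 0.10800277441740036
[  0 323  23  43 350] (0.14851978421211243, 0.639522910118103) 0.07298598438501358
[ 370  327   67   32 1648] (0.2731749415397644, -0.11323210597038269) 0.04784272238612175
```

View pics/wrist4.png

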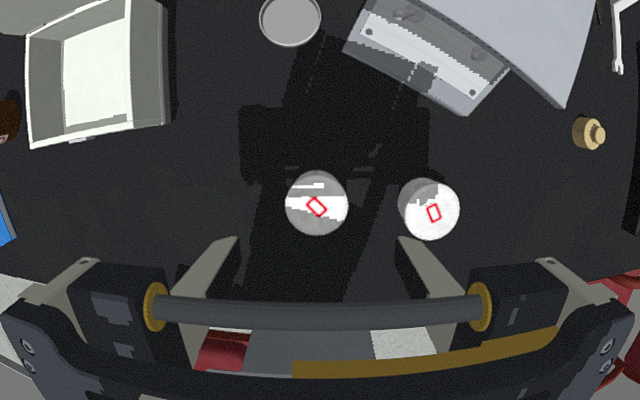

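Emit:
apply_moves(
  rows=[
    {"dx": 60,"dy": -1,"dz": -1,"rx": 0,"ry": 0,"rz": 0,"gripper": 1},
    {"dx": 110,"dy": -1,"dz": -1,"rx": 0,"ry": 0,"rz": 0,"gripper": 1},
    {"dx": 120,"dy": -1,"dz": -1,"rx": 0,"ry": 0,"rz": 0,"gripper": 1},
    {"dx": 120,"dy": -1,"dz": -1,"rx": 0,"ry": 0,"rz": 0,"gripper": 1},
    {"dx": 120,"dy": -1,"dz": -1,"rx": 0,"ry": 0,"rz": 0,"gripper": 0.5},
  ],
  force=15,
)

```text
time_s: 4.2
tcp_pos: [0.4351, -0.0139, 0.0298]
ee_rot: [[0.004, 1.0, -0.004], [-0.001, -0.004, -1.0], [-1.0, 0.004, 0.001]]
contact_force: [0.0, -0.4, 0.0]
width: 0.932
```

Emit:
apply_moves(
  rows=[
    {"dx": 0,"dy": 0,"dz": 0,"rx": 0,"ry": 0,"rz": 0,"gripper": 0.4},
    {"dx": 0,"dy": 0,"dz": 0,"rx": 0,"ry": 0,"rz": 0,"gripper": 0.4},
    {"dx": 0,"dy": 0,"dz": 0,"rx": 0,"ry": 0,"rz": 0,"gripper": 0.4},
    {"dx": 0,"dy": 0,"dz": 0,"rx": 0,"ry": 0,"rz": 0,"gripper": 0.4},
  ],
  force=15,
)

```text
time_s: 4.7
tcp_pos: [0.4332, -0.0133, 0.0279]
ee_rot: [[0.0, 1.0, -0.004], [-0.0, -0.004, -1.0], [-1.0, 0.0, 0.0]]
contact_force: [-1.1, 0.6, 3.6]
width: 0.587
```

Emit:
apply_moves(
  rows=[
    {"dx": -60,"dy": 0,"dz": 0,"rx": 0,"ry": 0,"rz": 0,"gripper": 0.4},
    {"dx": -120,"dy": 0,"dz": 0,"rx": 0,"ry": 0,"rz": 0,"gripper": 0.4},
    {"dx": -170,"dy": 0,"dz": 0,"rx": 0,"ry": 0,"rz": 0,"gripper": 0.4},
    {"dx": -220,"dy": 0,"dz": -100,"rx": 0,"ry": 0,"rz": 0,"gripper": 0.4},
    {"dx": -220,"dy": 0,"dz": -100,"rx": 0,"ry": 0,"rz": 0,"gripper": 0.4},
  ],
)

```text
time_s: 5.32
tcp_pos: [0.4335, 0.0877, 0.2492]
ee_rot: [[0.002, 1.0, -0.006], [0.0, -0.006, -1.0], [-1.0, 0.002, -0.0]]
contact_force: [1.0, -1.1, -0.2]
width: 0.591
```

Emit:
apply_moves(
  rows=[
    {"dx": 0,"dy": 0,"dz": -70,"rx": 0,"ry": 0,"rz": 0,"gripper": 0.4},
    {"dx": 0,"dy": 0,"dz": -70,"rx": 0,"ry": 0,"rz": 0,"gripper": 0.4},
    {"dx": 0,"dy": 0,"dz": -70,"rx": 0,"ry": 0,"rz": 0,"gripper": 0.4},
    {"dx": 0,"dy": 0,"dz": -70,"rx": 0,"ry": 0,"rz": 0,"gripper": 0.4},
  ],
)

```text
time_s: 5.82
tcp_pos: [0.4336, 0.1556, 0.2472]
ee_rot: [[-0.001, 1.0, -0.005], [-0.001, -0.005, -1.0], [-1.0, -0.001, 0.001]]
contact_force: [0.7, -0.3, -0.4]
width: 0.586
```

```bash
python3 - <<'E'
from h import *
s=arm.state();p=optics.camera_params("wrist"); im=optics.capture("wrist")[:,:,::-1].copy(); cv2.imwrite("pics/wrist5.png",im)
print(s['tcp_pos'],s['time_s'],s['width'])
print('cam in tool', s['ee_rot'].T@(-p['R'].T@p['t']-s['tcp_pos']))
im=optics.capture("side")[:,:,::-1]; cv2.imwrite("pics/side5.png",im)
np.savez("p5.npz",**p)
E
```

```text
[0.43361616 0.15555536 0.24723662] 5.825 0.5859186099116678
cam in tool [-0.14625204  0.07892193 -0.00022535]
```

View pics/wrist5.png

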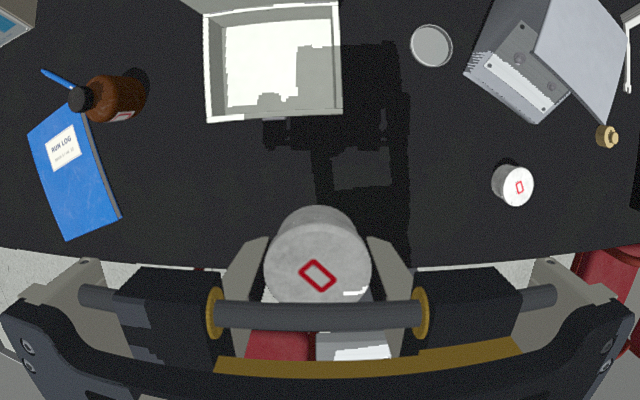

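View pics/side5.png

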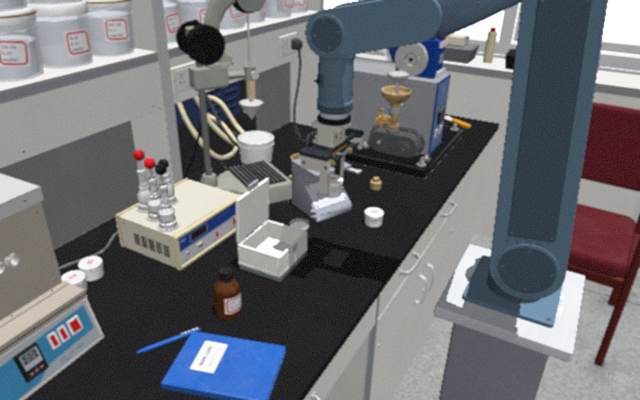

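```bash
python3 - <<'E'
from h import *
im=cv2.imread("pics/wrist5.png")
cv2.imwrite("pics/w5a.png",cv2.resize(im[0:130,195:350],None,fx=4.6,fy=4.6,interpolation=3))
im=cv2.imread("pics/side5.png")
cv2.imwrite("pics/s5a.png",cv2.resize(im[170:285,225:320],None,fx=5,fy=5,interpolation=3))
E
```

```text
(no output)
```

View pics/w5a.png

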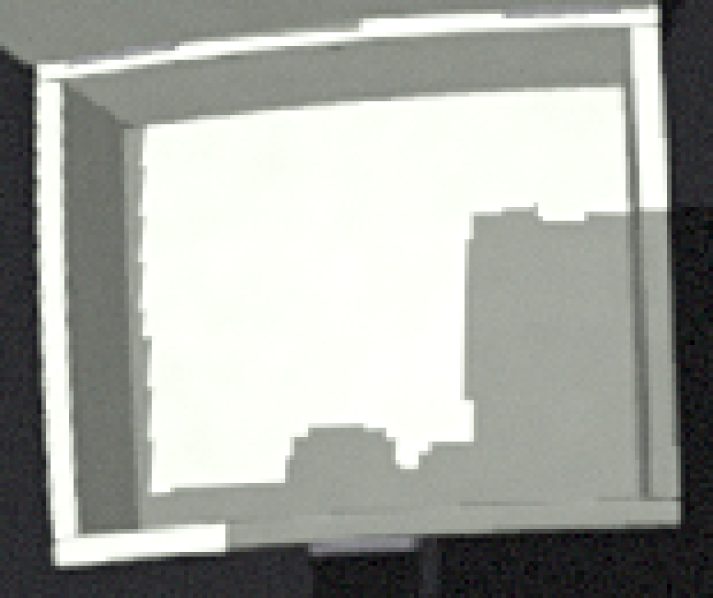

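View pics/s5a.png

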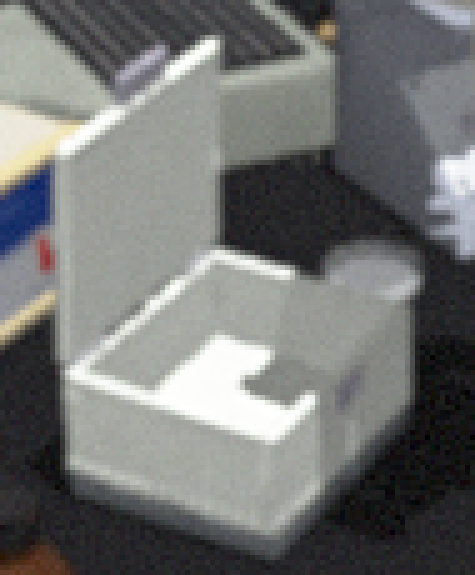

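```bash
cat >> h.py <<'E'
def Rz(a): return np.array([[np.cos(a),-np.sin(a),0],[np.sin(a),np.cos(a),0],[0,0,1]])
E
python3 - <<'E'
from h import *
from scipy.optimize import least_squares
p=dict(np.load("p5.npz")); p={k:(float(v) if v.ndim==0 else v) for k,v in p.items()}
px=np.array([(55,565),(680,522),(38,65),(658,8)])/4.6+[195,0]
C=[onz("wrist",u,v,.078,p) for u,v in px]
for c in C: print(c.round(4))
L=np.array([(-61,71,78),(-61,-71,78),(61,71,78),(61,-71,78)])/1000
def f(q): return np.concatenate([proj("wrist",Rz(q[2])@l+[q[0],q[1],0],p)-x for l,x in zip(L,px)])
r=least_squares(f,[.567,.2,0.03]); print(r.x,np.degrees(r.x[2]),r.fun.round(1))
q=r.x; P=lambda l: Rz(q[2])@np.array(l)+[q[0],q[1],0]
print('side corners rim', [proj("side",P(l)).round(1) for l in L])
for th in (1.4,1.45,1.5,1.55,1.6,1.65):
  # inner face at mid -4mm
  o=[]
  for y in (.071,-.071):
    for t in (.004,-.004): # outer,inner
      x=.061-.122*np.cos(th)+t*np.sin(th); z=.083+.122*np.sin(th)+t*np.cos(th); o.append(proj("side",P((x,y,z))).round(1))
  print(th,o)
E
```

```text
[0.5061 0.2707 0.078 ]
[0.5115 0.1291 0.078 ]
[0.6261 0.2744 0.078 ]
[0.6305 0.1331 0.078 ]
[0.56872747 0.2018511  0.03401855] 1.9491195528519438 [-0.   0.7  0.2  1.3 -0.4 -0.9  0.1 -1.4]
side corners rim [array([280.1, 257. ]), array([307.7, 230.1]), array([237.8, 243.7]), array([267.8, 218.7])]
1.4 [array([240.9, 200.6]), array([243.8, 201.9]), array([272.2, 178. ]), array([274.8, 179.1])]
1.45 [array([238.8, 199.8]), array([241.6, 200.9]), array([270.2, 177.3]), array([272.8, 178.3])]
1.5 [array([236.6, 199. ]), array([239.5, 200. ]), array([268.2, 176.6]), array([270.8, 177.5])]
1.55 [array([234.5, 198.4]), array([237.3, 199.2]), array([266.1, 176.1]), array([268.8, 176.8])]
1.6 [array([232.4, 197.9]), array([235.2, 198.6]), array([264.1, 175.7]), array([266.8, 176.3])]
1.65 [array([230.3, 197.5]), array([233. , 198.1]), array([262.1, 175.4]), array([264.8, 175.8])]
```

Emit:
apply_moves(
  rows=[
    {"dx": 0,"dy": 0,"dz": -46,"rx": -53,"ry": 0,"rz": 0,"gripper": 0.4},
    {"dx": 0,"dy": 0,"dz": -46,"rx": -53,"ry": 0,"rz": 0,"gripper": 0.4},
    {"dx": 0,"dy": 0,"dz": -46,"rx": -53,"ry": 0,"rz": 0,"gripper": 0.4},
    {"dx": 0,"dy": 0,"dz": -46,"rx": -53,"ry": 0,"rz": 0,"gripper": 0.4},
    {"dx": 0,"dy": 0,"dz": -46,"rx": -53,"ry": 0,"rz": 0,"gripper": 0.4},
  ],
)

```text
time_s: 6.55
tcp_pos: [0.4342, 0.2016, 0.2476]
ee_rot: [[-0.0, 0.602, 0.799], [-0.0, 0.799, -0.602], [-1.0, -0.0, -0.0]]
contact_force: [-0.3, 0.1, -0.0]
width: 0.588
```

Emit:
apply_moves(
  rows=[
    {"dx": 0,"dy": 0,"dz": 0,"rx": -53,"ry": 0,"rz": 0,"gripper": 0.4},
    {"dx": 0,"dy": 0,"dz": 0,"rx": -53,"ry": 0,"rz": 0,"gripper": 0.4},
    {"dx": 0,"dy": 0,"dz": 0,"rx": -53,"ry": 0,"rz": 0,"gripper": 0.4},
    {"dx": 0,"dy": 0,"dz": 0,"rx": -53,"ry": 0,"rz": 0,"gripper": 0.4},
    {"dx": 0,"dy": 0,"dz": 0,"rx": -53,"ry": 0,"rz": 0,"gripper": 0.4},
  ],
)

```text
time_s: 7.18
tcp_pos: [0.4342, 0.2015, 0.2475]
ee_rot: [[-0.0, -0.275, 0.961], [-0.0, 0.961, 0.275], [-1.0, -0.0, -0.0]]
contact_force: [-0.4, 0.8, -0.9]
width: 0.583
```

Emit:
apply_moves(
  rows=[
    {"dx": 0,"dy": 0,"dz": 0,"rx": -53,"ry": 0,"rz": 0,"gripper": 0.4},
    {"dx": 0,"dy": 0,"dz": 0,"rx": -53,"ry": 0,"rz": 0,"gripper": 0.4},
    {"dx": 0,"dy": 0,"dz": 0,"rx": -53,"ry": 0,"rz": 0,"gripper": 0.4},
    {"dx": 0,"dy": 0,"dz": 0,"rx": -53,"ry": 0,"rz": 0,"gripper": 0.4},
    {"dx": 0,"dy": 0,"dz": 0,"rx": -53,"ry": 0,"rz": 0,"gripper": 0.4},
  ],
)

```text
time_s: 7.8
tcp_pos: [0.4342, 0.2015, 0.2476]
ee_rot: [[-0.0, -0.934, 0.359], [-0.0, 0.359, 0.934], [-1.0, 0.0, -0.0]]
contact_force: [-0.7, -0.1, 0.1]
width: 0.588
```

Emit:
apply_moves(
  rows=[
    {"dx": 0,"dy": 0,"dz": 0,"rx": -23,"ry": 0,"rz": 0,"gripper": 0.4},
    {"dx": 0,"dy": 0,"dz": 0,"rx": -23,"ry": 0,"rz": 0,"gripper": 0.4},
    {"dx": 0,"dy": 0,"dz": 0,"rx": -23,"ry": 0,"rz": 0,"gripper": 0.4},
    {"dx": 0,"dy": 0,"dz": 0,"rx": -23,"ry": 0,"rz": 0,"gripper": 0.4},
    {"dx": 0,"dy": 0,"dz": 0,"rx": -23,"ry": 0,"rz": 0,"gripper": 0.4},
  ],
)

```text
time_s: 8.43
tcp_pos: [0.4339, 0.2025, 0.2476]
ee_rot: [[-0.0, -1.0, -0.029], [0.0, -0.029, 1.0], [-1.0, 0.0, 0.0]]
contact_force: [0.4, 0.6, -1.0]
width: 0.587
```

Emit:
apply_moves(
  rows=[
    {"dx": 45,"dy": -45,"dz": -1,"rx": 0,"ry": 0,"rz": 0,"gripper": 0.4},
    {"dx": 90,"dy": -90,"dz": -1,"rx": 0,"ry": 0,"rz": 0,"gripper": 0.4},
    {"dx": 117,"dy": -123,"dz": -1,"rx": 0,"ry": 0,"rz": 0,"gripper": 0.4},
    {"dx": 117,"dy": -123,"dz": -1,"rx": 0,"ry": 0,"rz": 0,"gripper": 0.4},
    {"dx": 117,"dy": -123,"dz": -1,"rx": 0,"ry": 0,"rz": 0,"gripper": 0.4},
  ],
)

```text
time_s: 9.05
tcp_pos: [0.5564, 0.2056, 0.1308]
ee_rot: [[-0.001, -1.0, -0.03], [0.0, -0.03, 1.0], [-1.0, 0.001, 0.0]]
contact_force: [-0.3, -0.6, -0.5]
width: 0.588
```

```bash
python3 - <<'E'
from h import *
s=arm.state(); print(s['time_s'],s['tcp_pos'],s['ee_rot'].round(3))
a=[optics.capture(n)[:,:,::-1] for n in ("side","wrist")]
cv2.imwrite("pics/x6.png",np.hstack([cv2.resize(a[0][120:290,200:340],(660//2*1,400)),cv2.resize(a[1],(470,294)) if 0 else cv2.copyMakeBorder(cv2.resize(a[1],(470,294)),0,106,0,0,0)]))
E
```

```text
9.05 [0.55639296 0.20560692 0.13078073] [[-0.001 -1.    -0.03 ]
 [ 0.    -0.03   1.   ]
 [-1.     0.001  0.   ]]
```

View pics/x6.png

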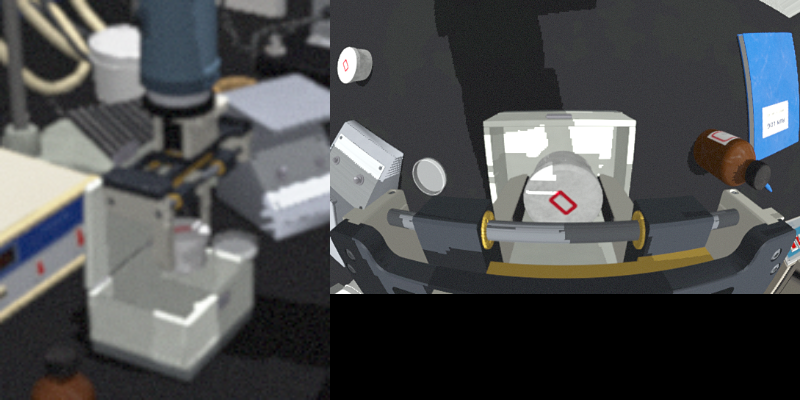

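Emit:
apply_moves(
  rows=[
    {"dx": 40,"dy": 0,"dz": -4,"rx": 0,"ry": 0,"rz": 0,"gripper": 0.4},
    {"dx": 65,"dy": 0,"dz": -4,"rx": 0,"ry": 0,"rz": 0,"gripper": 0.4},
    {"dx": 74,"dy": 0,"dz": -4,"rx": 0,"ry": 0,"rz": 0,"gripper": 0.4},
    {"dx": 76,"dy": 0,"dz": -4,"rx": 0,"ry": 0,"rz": 0,"gripper": 0.4},
  ],
)

```text
time_s: 9.65
tcp_pos: [0.5571, 0.2018, 0.0556]
ee_rot: [[0.001, -1.0, -0.031], [0.0, -0.031, 1.0], [-1.0, -0.001, 0.0]]
contact_force: [-0.2, -0.7, 0.1]
width: 0.587
```

Emit:
apply_moves(
  rows=[
    {"dx": 2,"dy": 0,"dz": 0,"rx": 0,"ry": 0,"rz": 0,"gripper": 0.4},
    {"dx": 2,"dy": 0,"dz": 0,"rx": 0,"ry": 0,"rz": 0,"gripper": 0.4},
  ],
)

```text
time_s: 9.9
tcp_pos: [0.5579, 0.2019, 0.0539]
ee_rot: [[0.003, -1.0, -0.031], [0.001, -0.031, 1.0], [-1.0, -0.003, 0.0]]
contact_force: [0.6, 1.2, 2.1]
width: 0.589
```

Emit:
apply_moves(
  rows=[
    {"dx": 0,"dy": 0,"dz": 0,"rx": 0,"ry": 0,"rz": 0,"gripper": 0.78},
    {"dx": 0,"dy": 0,"dz": 0,"rx": 0,"ry": 0,"rz": 0,"gripper": 0.78},
    {"dx": 0,"dy": 0,"dz": 0,"rx": 0,"ry": 0,"rz": 0,"gripper": 0.78},
    {"dx": 0,"dy": 0,"dz": 0,"rx": 0,"ry": 0,"rz": 0,"gripper": 0.78},
  ],
)

```text
time_s: 10.4
tcp_pos: [0.5569, 0.2016, 0.0526]
ee_rot: [[-0.0, -1.0, -0.031], [-0.0, -0.031, 1.0], [-1.0, 0.0, -0.0]]
contact_force: [0.0, -0.7, 0.4]
width: 0.78
```

Emit:
apply_moves(
  rows=[
    {"dx": -30,"dy": 0,"dz": 0,"rx": 0,"ry": 0,"rz": 0,"gripper": 0.78},
    {"dx": -80,"dy": 0,"dz": 0,"rx": 0,"ry": 0,"rz": 0,"gripper": 0.78},
    {"dx": -140,"dy": 20,"dz": 0,"rx": 0,"ry": 0,"rz": 0,"gripper": 0.3},
    {"dx": -200,"dy": 80,"dz": 0,"rx": 0,"ry": 0,"rz": 0,"gripper": 0},
    {"dx": -220,"dy": 100,"dz": 0,"rx": 0,"ry": 0,"rz": 0,"gripper": 0},
  ],
)

```text
time_s: 11.02
tcp_pos: [0.4559, 0.1984, 0.2746]
ee_rot: [[0.001, -1.0, -0.031], [0.0, -0.031, 1.0], [-1.0, -0.001, 0.0]]
contact_force: [0.5, -0.5, -0.2]
width: 0.5
```

```bash
python3 - <<'E'
from h import *
s=arm.state(); print(s['time_s'],s['tcp_pos'],s['q'].round(2))
a=[optics.capture(n)[:,:,::-1] for n in ("side","wrist")]
cv2.imwrite("pics/x7.png",np.hstack([cv2.resize(a[0][120:290,200:340],(330,400)),cv2.copyMakeBorder(cv2.resize(a[1],(470,294)),0,106,0,0,0)]))
E
```

```text
11.025 [0.45585857 0.19841376 0.27457895] [ 0.19  0.14  1.6   0.    1.41 -1.42]
```

View pics/x7.png

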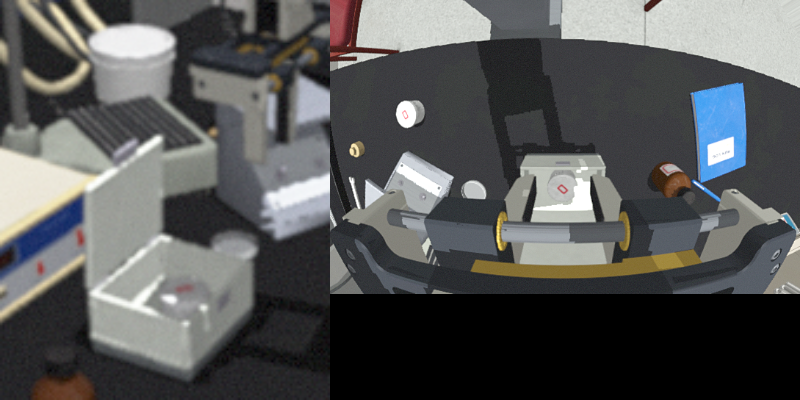

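Emit:
apply_moves(
  rows=[
    {"dx": -30,"dy": 0,"dz": 0,"rx": 0,"ry": 0,"rz": 0,"gripper": 0},
    {"dx": -35,"dy": -50,"dz": 0,"rx": 0,"ry": 0,"rz": 0,"gripper": 0},
    {"dx": -35,"dy": -100,"dz": 0,"rx": 0,"ry": 0,"rz": 0,"gripper": 0},
    {"dx": -35,"dy": -160,"dz": -2,"rx": 0,"ry": 0,"rz": 0,"gripper": 0},
    {"dx": -35,"dy": -214,"dz": -2,"rx": 0,"ry": 0,"rz": 0,"gripper": 0},
  ],
)

```text
time_s: 11.75
tcp_pos: [0.6733, 0.2027, 0.3058]
ee_rot: [[-0.001, -1.0, -0.031], [-0.0, -0.031, 1.0], [-1.0, 0.001, -0.0]]
contact_force: [0.1, -0.8, 0.2]
width: 0.007
```

```bash
python3 - <<'E'
from h import *
s=arm.state(); print(s['time_s'],s['tcp_pos'],s['q'].round(2),s['width'])
a=[optics.capture(n)[:,:,::-1] for n in ("side","scene")]
cv2.imwrite("pics/x8.png",np.hstack([cv2.resize(a[0][100:290,180:340],(400,475)),cv2.resize(a[1][90:220,240:350],(400,475))]))
E
```

```text
11.75 [0.67329401 0.20272492 0.30581473] [ 0.13  0.52  0.98 -0.    1.64 -1.47] 0.007467375713980794
```

View pics/x8.png

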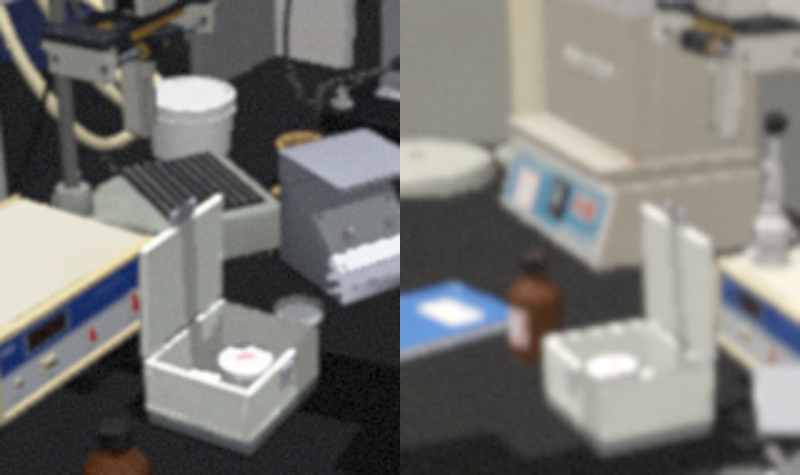

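```bash
python3 - <<'E'
from h import *
def tri(a,b):
    o1,d1=ray("side",*a);o2,d2=ray("scene",*b)
    A=np.array([d1,-d2]).T; s=np.linalg.lstsq(A,o2-o1,rcond=None)[0]; return ((o1+d1*s[0]+o2+d2*s[1])/2).round(3),np.linalg.norm(o1+d1*s[0]-o2-d2*s[1]).round(3)
for a in [(139,155),(150,163),(153,168),(163,165)]:
  for b in [(342,124),(358,125),(372,125),(376,141)]: 
    r=tri(a,b)
    if r[1]<.02: print(a,b,r)
th=1.5
for th in (1.5,1.3,1.1,.9,.7,.5,.3,.15,0):
  r=.105;s=.004; print(th,'corner',(0.6297-r*np.cos(th)+s*np.sin(th)).round(4),(.083+r*np.sin(th)+s*np.cos(th)).round(4))
E
```

```text
(139, 155) (372, 125) (array([0.918, 0.286, 0.255]), np.float64(0.002))
(150, 163) (358, 125) (array([0.862, 0.304, 0.255]), np.float64(0.002))
(153, 168) (342, 124) (array([0.812, 0.341, 0.261]), np.float64(0.01))
(153, 168) (358, 125) (array([0.858, 0.304, 0.249]), np.float64(0.016))
(153, 168) (376, 141) (array([0.916, 0.246, 0.201]), np.float64(0.007))
(163, 165) (342, 124) (array([0.8  , 0.32 , 0.265]), np.float64(0.007))
(163, 165) (358, 125) (array([0.845, 0.283, 0.253]), np.float64(0.018))
(163, 165) (376, 141) (array([0.901, 0.225, 0.207]), np.float64(0.004))
1.5 corner 0.6263 0.188
1.3 corner 0.6055 0.1852
1.1 corner 0.5856 0.1784
0.9 corner 0.5676 0.1677
0.7 corner 0.552 0.1537
0.5 corner 0.5395 0.1369
0.3 corner 0.5306 0.1179
0.15 corner 0.5265 0.1026
0 corner 0.5247 0.087
```

Emit:
apply_moves(
  rows=[
    {"dx": 50,"dy": 0,"dz": 0,"rx": 0,"ry": 0,"rz": 0,"gripper": 0},
    {"dx": 99,"dy": 0,"dz": 0,"rx": 0,"ry": 0,"rz": 0,"gripper": 0},
    {"dx": 99,"dy": 20,"dz": 0,"rx": 0,"ry": 0,"rz": 0,"gripper": 0},
    {"dx": 100,"dy": 40,"dz": 0,"rx": 0,"ry": 0,"rz": 0,"gripper": 0},
    {"dx": 102,"dy": 60,"dz": 0,"rx": 0,"ry": 0,"rz": 0,"gripper": 0},
  ],
)

```text
time_s: 12.48
tcp_pos: [0.6104, 0.2011, 0.2044]
ee_rot: [[-0.0, -1.0, -0.031], [-0.0, -0.031, 1.0], [-1.0, 0.0, -0.0]]
contact_force: [1.6, 0.9, -0.8]
width: 0.006
```

Emit:
apply_moves(
  rows=[
    {"dx": 3,"dy": 10,"dz": 0,"rx": 0,"ry": 0,"rz": 0,"gripper": 0},
    {"dx": 7,"dy": 20,"dz": 0,"rx": 0,"ry": 0,"rz": 0,"gripper": 0},
    {"dx": 12,"dy": 29,"dz": 0,"rx": 0,"ry": 0,"rz": 0,"gripper": 0},
    {"dx": 17,"dy": 38,"dz": 0,"rx": 0,"ry": 0,"rz": 0,"gripper": 0},
  ],
)

```text
time_s: 12.98
tcp_pos: [0.5726, 0.2, 0.1882]
ee_rot: [[0.0, -1.0, -0.031], [-0.0, -0.031, 1.0], [-1.0, -0.0, -0.0]]
contact_force: [1.7, 0.9, 0.8]
width: 0.009
```

```bash
python3 - <<'E'
from h import *
s=arm.state(); print(s['time_s'],s['tcp_pos'],s['contact_force'].round(1))
a=[optics.capture(n)[:,:,::-1] for n in ("side","scene")]
cv2.imwrite("pics/x9.png",np.hstack([cv2.resize(a[0][100:290,180:340],(400,475)),cv2.resize(a[1][90:220,240:350],(400,475))]))
E
```

```text
12.975 [0.57264562 0.20000418 0.18819776] [1.7 0.9 0.8]
```

View pics/x9.png

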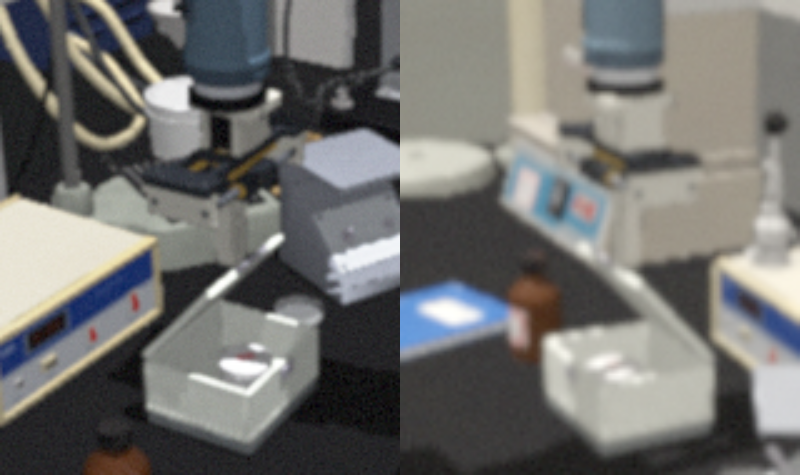

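Emit:
apply_moves(
  rows=[
    {"dx": 15,"dy": 15,"dz": 0,"rx": 0,"ry": 0,"rz": 0,"gripper": 0},
    {"dx": 32,"dy": 27,"dz": 0,"rx": 0,"ry": 0,"rz": 0,"gripper": 0},
    {"dx": 51,"dy": 36,"dz": 0,"rx": 0,"ry": 0,"rz": 0,"gripper": 0},
    {"dx": 67,"dy": 40,"dz": 0,"rx": 0,"ry": 0,"rz": 0,"gripper": 0},
    {"dx": 76,"dy": 42,"dz": 0,"rx": 0,"ry": 0,"rz": 0,"gripper": 0},
  ],
)

```text
time_s: 13.7
tcp_pos: [0.5306, 0.1987, 0.112]
ee_rot: [[-0.001, -1.0, -0.031], [-0.0, -0.031, 1.0], [-1.0, 0.001, -0.0]]
contact_force: [1.1, -0.0, 0.7]
width: 0.003
```

Emit:
apply_moves(
  rows=[
    {"dx": 3,"dy": 0,"dz": 0,"rx": 0,"ry": 0,"rz": 0,"gripper": 0},
    {"dx": 6,"dy": 0,"dz": 0,"rx": 0,"ry": 0,"rz": 0,"gripper": 0},
  ],
)

```text
time_s: 13.95
tcp_pos: [0.5314, 0.1988, 0.1069]
ee_rot: [[0.0, -1.0, -0.031], [0.0, -0.031, 1.0], [-1.0, -0.0, 0.0]]
contact_force: [-0.4, 0.5, 0.5]
width: 0.001
```

Emit:
apply_moves(
  rows=[
    {"dx": 2,"dy": 0,"dz": 0,"rx": 0,"ry": 0,"rz": 0,"gripper": 0},
    {"dx": 3,"dy": 0,"dz": 0,"rx": 0,"ry": 0,"rz": 0,"gripper": 0},
    {"dx": 3,"dy": 0,"dz": 0,"rx": 0,"ry": 0,"rz": 0,"gripper": 0},
  ],
)

```text
time_s: 14.32
tcp_pos: [0.5314, 0.1988, 0.1061]
ee_rot: [[0.002, -1.0, -0.031], [0.0, -0.031, 1.0], [-1.0, -0.002, 0.0]]
contact_force: [-5.8, -1.4, 15.2]
width: 0.004
```

Emit:
apply_moves(
  rows=[
    {"dx": -50,"dy": 0,"dz": 0,"rx": 0,"ry": 0,"rz": 0,"gripper": 0},
    {"dx": -110,"dy": 20,"dz": -20,"rx": 0,"ry": 0,"rz": 0,"gripper": 0},
    {"dx": -140,"dy": 70,"dz": -50,"rx": 0,"ry": 0,"rz": 0,"gripper": 0},
    {"dx": -140,"dy": 110,"dz": -90,"rx": 0,"ry": 0,"rz": 0,"gripper": 0},
    {"dx": -140,"dy": 110,"dz": -90,"rx": 0,"ry": 0,"rz": 0,"gripper": 0},
  ],
)

```text
time_s: 14.95
tcp_pos: [0.4216, 0.1037, 0.2447]
ee_rot: [[0.001, -1.0, -0.029], [-0.001, -0.029, 1.0], [-1.0, -0.001, -0.001]]
contact_force: [-0.6, 0.3, -0.3]
width: 0.001
```

Emit:
apply_moves(
  rows=[
    {"dx": 0,"dy": 0,"dz": -30,"rx": 27.5,"ry": 0,"rz": 0,"gripper": 0},
    {"dx": 0,"dy": 0,"dz": -30,"rx": 27.5,"ry": 0,"rz": 0,"gripper": 0},
    {"dx": 0,"dy": 0,"dz": -30,"rx": 27.5,"ry": 0,"rz": 0,"gripper": 0},
    {"dx": 0,"dy": 0,"dz": -30,"rx": 27.5,"ry": 0,"rz": 0,"gripper": 0},
    {"dx": 0,"dy": 0,"dz": -30,"rx": 27.5,"ry": 0,"rz": 0,"gripper": 0},
  ],
)

```text
time_s: 15.58
tcp_pos: [0.4252, 0.0757, 0.2436]
ee_rot: [[0.0, -0.902, 0.432], [0.0, 0.432, 0.902], [-1.0, -0.0, 0.0]]
contact_force: [0.9, -0.2, -0.4]
width: 0.005
```

```bash
python3 - <<'E'
from h import *
s=arm.state();p=optics.camera_params("wrist"); w=optics.capture("wrist")[:,:,::-1].copy(); cv2.imwrite("pics/wrist10.png",w)
np.savez("p10.npz",**p)
print(s['time_s'],s['tcp_pos'],s['ee_rot'].round(3),s['q'].round(2))
for n in ("side","scene"): cv2.imwrite(f"pics/{n}10.png",optics.capture(n)[:,:,::-1])
E
```

```text
15.575 [0.42524793 0.07565229 0.24364407] [[ 0.    -0.902  0.432]
 [ 0.     0.432  0.902]
 [-1.    -0.     0.   ]] [-0.08  0.04  1.78  0.    1.32 -1.21]
```

View pics/wrist10.png

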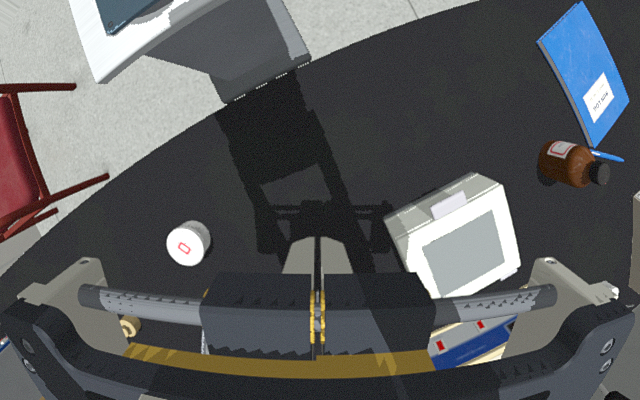

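View pics/side10.png

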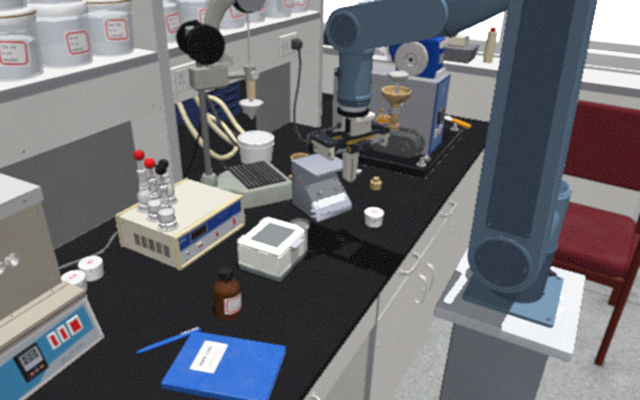

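```bash
python3 - <<'E'
from h import *
im=cv2.imread("pics/wrist5.png")
cv2.imwrite("pics/w5b.png",cv2.resize(im[0:135,455:640],None,fx=4.3,fy=4.3,interpolation=3))
im=cv2.imread("pics/side10.png")
cv2.imwrite("pics/s10b.png",cv2.resize(im[145:230,280:365],None,fx=7,fy=7,interpolation=3))
E
```

```text
(no output)
```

View pics/w5b.png

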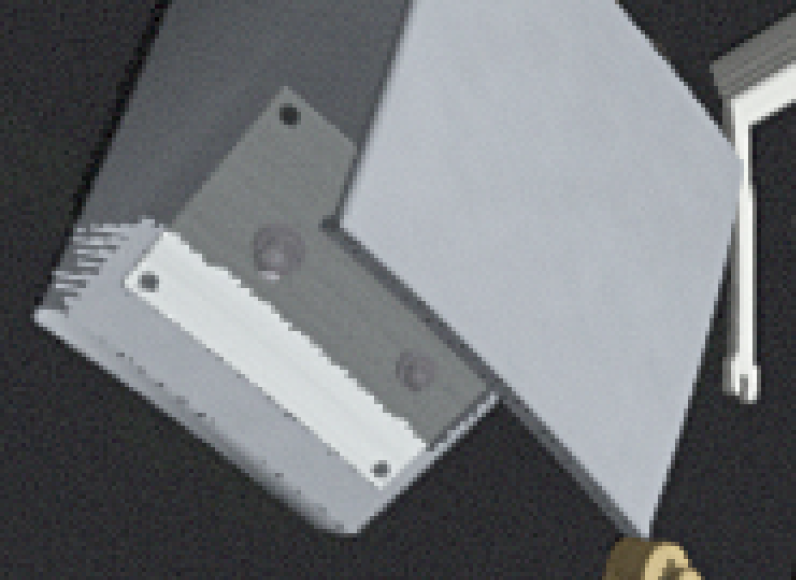

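View pics/s10b.png

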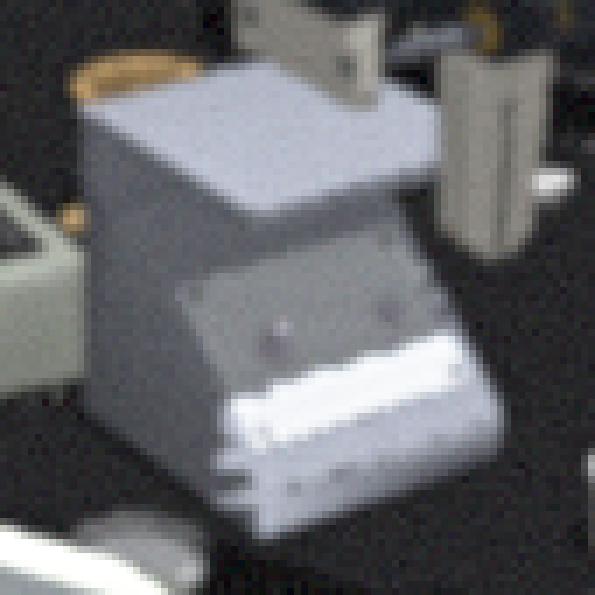

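```bash
python3 - <<'E'
from h import *
from scipy.optimize import least_squares
p=dict(np.load("p5.npz")); p={k:(float(v) if v.ndim==0 else v) for k,v in p.items()}
ps=optics.camera_params("side")
n=np.array([-.643,0,.766])
def tip(piv,L,th): return np.array(piv)/1000+L*(np.cos(.4-th)*n+np.sin(.4-th)*np.array([0,1,0]))
lt=tip((-30,28,63),.034,0); st=tip((-30,-34,63),.021,0)
obs=[("wrist",p,(-.064,.065,.152),(342/4.3+455,222/4.3)),("wrist",p,(-.064,-.065,.152),(648/4.3+455,535/4.3)),("wrist",p,(.065,-.065,.152),(742/4.3+455,160/4.3)),
("side",ps,(-.064,.065,.152),(262/7+280,206/7+145)),("side",ps,(.065,.065,.152),(78/7+280,105/7+145)),
("wrist",p,lt,(274/4.3+455,250/4.3)),("wrist",p,st,(415/4.3+455,370/4.3)),("side",ps,lt,(281/7+280,332/7+145))]
def f(q,use=obs): return np.concatenate([proj(c,Rz(q[2])@np.array(l)+[q[0],q[1],0],pp)-np.array(x) for c,pp,l,x in use])
r=least_squares(f,[.612,-.1315,-.445],loss='soft_l1'); print(r.x,np.degrees(r.x[2])); print(f(r.x).reshape(-1,2).round(1))
r2=least_squares(lambda q:f(q,obs[:5]),[.612,-.1315,-.445]); print(r2.x,np.degrees(r2.x[2])); print(f(r2.x).reshape(-1,2).round(1))
print('tip local',lt,st,'world',Rz(r.x[2])@lt+[r.x[0],r.x[1],0])
E
```

```text
[ 0.61350645 -0.1304463  -0.44290549] -25.376615278685634
[[-0.1 -0.3]
 [ 0.1 -0.1]
 [ 1.1 -0.7]
 [-1.7 -0.3]
 [-0.2 -0.9]
 [-0.8  2.8]
 [ 0.3  1.9]
 [-1.1 -1.9]]
[ 0.61285829 -0.13000957 -0.43981341] -25.199452359844624
[[-0.4  0.5]
 [ 0.   0.4]
 [ 1.  -0.5]
 [-1.5 -0.2]
 [-0.1 -0.8]
 [-1.   3.4]
 [ 0.2  2.3]
 [-0.9 -1.8]]
tip local [-0.05013624  0.04124022  0.08698811] [-0.04243709 -0.02582221  0.07781619] world [ 0.58588202 -0.07169863  0.08698811]
```

Emit:
apply_moves(
  rows=[
    {"dx": 0,"dy": -60,"dz": -27,"rx": 0,"ry": 0,"rz": -45,"gripper": 0},
    {"dx": 0,"dy": -60,"dz": -27,"rx": 0,"ry": 0,"rz": -45,"gripper": 0},
    {"dx": 0,"dy": -60,"dz": -27,"rx": 0,"ry": 0,"rz": -45,"gripper": 0},
    {"dx": 0,"dy": -60,"dz": -27,"rx": 0,"ry": 0,"rz": -45,"gripper": 0},
    {"dx": 0,"dy": -60,"dz": -27,"rx": 0,"ry": 0,"rz": -45,"gripper": 0},
  ],
)

```text
time_s: 16.35
tcp_pos: [0.4664, 0.0258, 0.2436]
ee_rot: [[0.64, -0.636, 0.432], [-0.306, 0.305, 0.902], [-0.705, -0.709, 0.001]]
contact_force: [0.1, -1.8, -0.5]
width: 0.006
```

```bash
cat >> h.py <<'E'
O=np.array([.613,-.130,0]); BR=Rz(np.radians(-25.3))
def tobox(X): return BR.T@(np.asarray(X)-O)
def todelta(boxmm,s):
    X=BR@(np.array(boxmm)/1000)+O; return (s['ee_rot'].T@(X-s['tcp_pos'])*1000).round(1)
E
python3 - <<'E'
from h import *
s=arm.state();p=optics.camera_params("wrist"); w=optics.capture("wrist")[:,:,::-1].copy(); cv2.imwrite("pics/wrist11.png",w)
print(s['time_s'],s['tcp_pos'],s['ee_rot'].round(3),s['q'].round(2)); print('box',(tobox(s['tcp_pos'])*1000).round(1),(BR.T@s['ee_rot']).round(3))
print(todelta((-127,78,163),s),todelta((-56.7,78,91.9),s))
cv2.imwrite(f"pics/side11.png",optics.capture("side")[:,:,::-1])
E
```

```text
16.35 [0.46642874 0.02576655 0.2435954 ] [[ 0.64  -0.636  0.432]
 [-0.306  0.305  0.902]
 [-0.705 -0.709  0.001]] [ 0.09 -0.17  2.25 -0.85  0.5  -0.4 ]
box [-199.1   78.2  243.6] [[ 0.709 -0.705  0.005]
 [-0.003  0.004  1.   ]
 [-0.705 -0.709  0.001]]
[1.079e+02 6.300e+00 1.000e-01] [207.9   7.2   0.4]
```

View pics/wrist11.png

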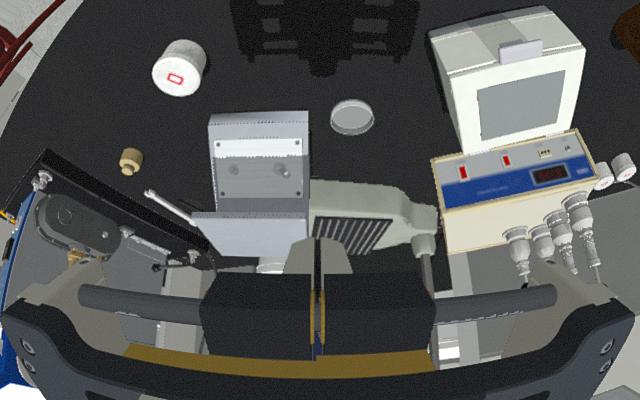

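View pics/side11.png

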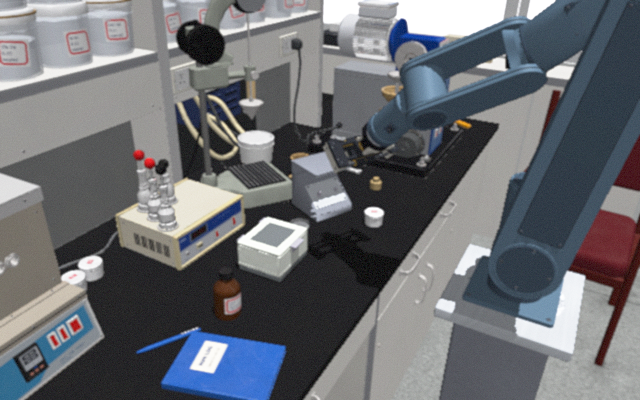

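```bash
python3 - <<'E'
from h import *
p=optics.camera_params("wrist")
P=lambda l: proj("wrist",BR@(np.array(l)/1000)+O,p)
w=cv2.imread("pics/wrist11.png"); x0,y0,k=190,95,6
c=cv2.resize(w[95:195+70,190:320],None,fx=k,fy=k,interpolation=3)[:600]
for l in [(-50.1,41.2,87),(-30,28,63),(-42.4,-25.8,77.8),(-30,-34,63),(-64,65,143),(-64,-65,143),(-64,65,152),(-64,-65,152)]:
  q=P(l); print(l,q.round(1)); cv2.drawMarker(c,tuple(int(v) for v in (q-[x0,y0])*k),(0,0,255),0,14,1)
cv2.imwrite("pics/w11b.png",c)
E
```

```text
(-50.1, 41.2, 87) [287.9 178. ]
(-30, 28, 63) [280.1 170.9]
(-42.4, -25.8, 77.8) [236.4 175.6]
(-30, -34, 63) [234.1 171.5]
(-64, 65, 143) [306.3 214.8]
(-64, -65, 143) [192.3 214. ]
(-64, 65, 152) [306.2 222.4]
(-64, -65, 152) [190.9 221.2]
```

View pics/w11b.png

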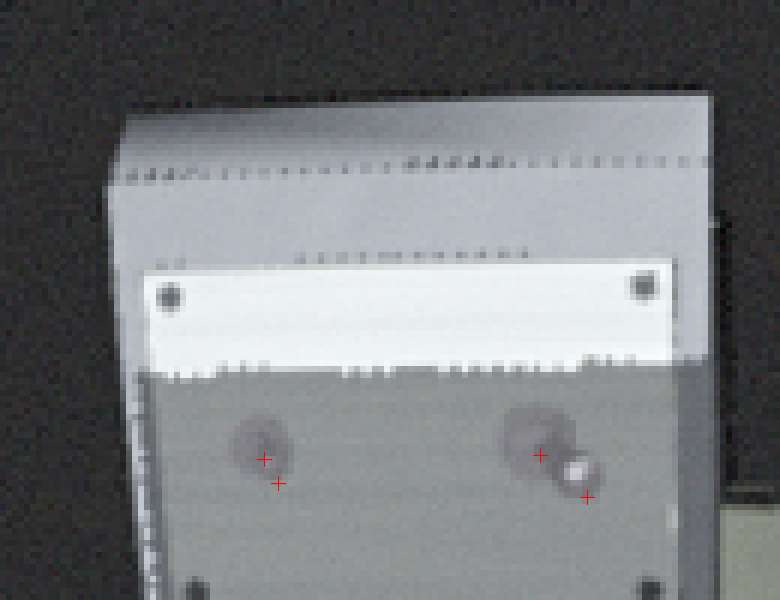

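```bash
python3 - <<'E'
from h import *
s=arm.state(); p=optics.camera_params("wrist"); w=optics.capture("wrist")[:,:,::-1].copy(); cv2.imwrite("pics/wrist12.png",w); np.savez("p12.npz",**p)
print(s['tcp_pos'],s['time_s'])
P=lambda l: proj("wrist",BR@(np.array(l)/1000)+O,p)
x0,y0,k=180,105,5
c=cv2.resize(w[y0:y0+120,x0:x0+140],None,fx=k,fy=k,interpolation=3)
for l in [(-50.1,41.2,87),(-30,28,63),(-42.4,-25.8,77.8),(-30,-34,63),(-64,65,143),(-64,-65,143),(-64,65,152),(-64,-65,152),(-75,65,0),(-75,-65,0)]:
  q=P(l); print(l,q.round(1)); cv2.drawMarker(c,tuple(int(v) for v in (q-[x0,y0])*k),(0,0,255),0,14,1)
cv2.imwrite("pics/w12b.png",c)
E
```

```text
[0.46493711 0.02586538 0.24182634] 16.45
(-50.1, 41.2, 87) [287.9 178. ]
(-30, 28, 63) [280.1 170.9]
(-42.4, -25.8, 77.8) [236.4 175.6]
(-30, -34, 63) [234.1 171.5]
(-64, 65, 143) [306.3 214.8]
(-64, -65, 143) [192.3 214. ]
(-64, 65, 152) [306.2 222.4]
(-64, -65, 152) [190.9 221.2]
(-75, 65, 0) [308.5 111.6]
(-75, -65, 0) [212.5 115. ]
```

View pics/w12b.png

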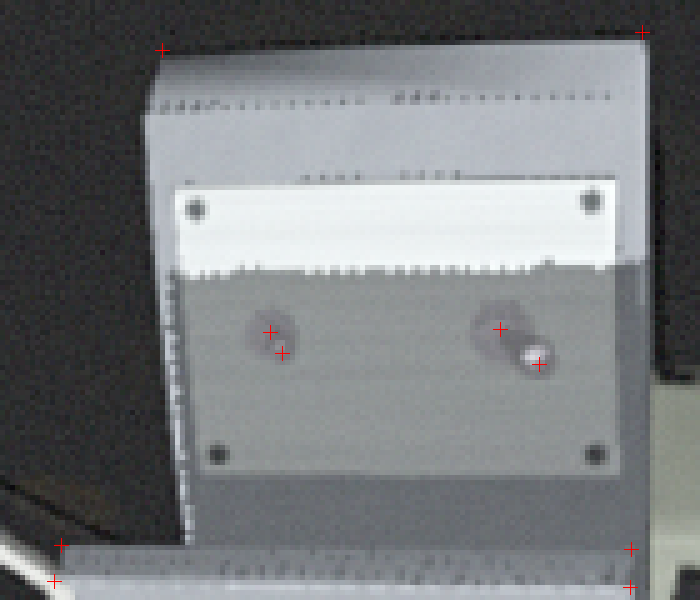

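Emit:
apply_moves(
  rows=[
    {"dx": 50,"dy": 5,"dz": 0,"rx": 0,"ry": 0,"rz": 0,"gripper": 0},
    {"dx": 100,"dy": 5,"dz": 0,"rx": 0,"ry": 0,"rz": 0,"gripper": 0},
    {"dx": 140,"dy": 5,"dz": 0,"rx": 0,"ry": 0,"rz": 0,"gripper": 0},
    {"dx": 160,"dy": 5,"dz": 0,"rx": 0,"ry": 0,"rz": 0,"gripper": 0},
    {"dx": 160,"dy": 5,"dz": 0,"rx": 0,"ry": 0,"rz": 0,"gripper": 0},
  ],
)

```text
time_s: 17.12
tcp_pos: [0.5711, -0.0245, 0.1523]
ee_rot: [[0.608, -0.664, 0.435], [-0.294, 0.321, 0.9], [-0.737, -0.676, 0.0]]
contact_force: [0.1, 0.7, -0.6]
width: 0.006
```

```bash
python3 - <<'E'
from h import *
optics.capture("scene")
s=arm.state();p=optics.camera_params("wrist"); w=optics.capture("wrist")[:,:,::-1].copy(); cv2.imwrite("pics/wrist13.png",w)
print(s['time_s'],'box',(tobox(s['tcp_pos'])*1000).round(1),(BR.T@s['ee_rot']).round(3),s['q'].round(2),s['contact_force'].round(1))
print(todelta((-56.7,78,91.9),s))
E
```

```text
17.175 box [-84.1  77.7 152.5] [[ 0.676 -0.737  0.008]
 [-0.005  0.006  1.   ]
 [-0.737 -0.676  0.   ]] [-0.09  0.16  2.18 -1.22  0.25 -0.1 ] [0.1 0.5 0.3]
[63.2 20.7  0.5]
```

View pics/wrist13.png

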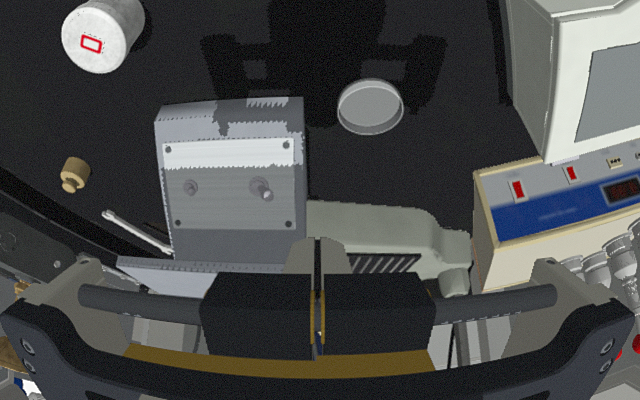

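Emit:
apply_moves(
  rows=[
    {"dx": -60,"dy": 0,"dz": 0,"rx": 0,"ry": 0,"rz": 10,"gripper": 0},
    {"dx": -60,"dy": 0,"dz": 0,"rx": 0,"ry": 0,"rz": 10,"gripper": 0},
    {"dx": -60,"dy": 0,"dz": 0,"rx": 0,"ry": 0,"rz": 10,"gripper": 0},
  ],
)

```text
time_s: 17.6
tcp_pos: [0.5332, -0.0082, 0.1958]
ee_rot: [[0.487, -0.756, 0.437], [-0.241, 0.365, 0.899], [-0.839, -0.544, -0.004]]
contact_force: [0.3, -1.5, -0.5]
width: 0.009
```

```bash
python3 - <<'E'
from h import *
for i in range(2): optics.capture("scene")
s=arm.state()
B=BR.T@s['ee_rot']
print(s['time_s'],'box',(tobox(s['tcp_pos'])*1000).round(1),B.round(3),s['q'].round(2),s['contact_force'].round(1))
print('pitch',np.degrees(np.arctan2(-B[2,0],B[0,0])))
u=-B[:,0]; F=np.array([-43.3,78,78.5]); print(todelta(F+19*u,s))
E
```

```text
17.7 box [-122.3   76.7  198.3] [[ 0.549 -0.836  0.013]
 [-0.008  0.01   1.   ]
 [-0.836 -0.549 -0.001]] [-0.1   0.03  2.07 -0.4   0.52 -0.92] [-0.3 -1.2 -0.1]
pitch 56.70033262554778
[124.5  -0.3   2.5]
```

Emit:
apply_moves(
  rows=[
    {"dx": 40,"dy": 0,"dz": 2,"rx": 0,"ry": 0,"rz": -3,"gripper": 0},
    {"dx": 80,"dy": 0,"dz": 2,"rx": 0,"ry": 0,"rz": -3,"gripper": 0},
    {"dx": 100,"dy": 0,"dz": 2,"rx": 0,"ry": 0,"rz": -3,"gripper": 0},
    {"dx": 100,"dy": 0,"dz": 2,"rx": 0,"ry": 0,"rz": -3,"gripper": 0},
  ],
)

```text
time_s: 18.2
tcp_pos: [0.5832, -0.0325, 0.1092]
ee_rot: [[0.524, -0.729, 0.439], [-0.263, 0.352, 0.898], [-0.81, -0.587, -0.008]]
contact_force: [0.2, 0.3, -0.0]
width: 0.003
```

```bash
python3 - <<'E'
from h import *
for i in range(2): optics.capture("side")
s=arm.state();p=optics.camera_params("wrist"); w=optics.capture("wrist")[:,:,::-1].copy(); cv2.imwrite("pics/wrist14.png",w)
B=BR.T@s['ee_rot']
print(s['time_s'],'box',(tobox(s['tcp_pos'])*1000).round(1),B.round(3),s['q'].round(2),s['contact_force'].round(1))
print('pitch',np.degrees(np.arctan2(-B[2,0],B[0,0])))
u=-B[:,0]; F=np.array([-43.3,78,78.5]); print(todelta(F+19*u,s))
a=optics.capture("side")[:,:,::-1]; cv2.imwrite("pics/s14.png",cv2.resize(a[120:240,260:400],None,fx=5,fy=5,interpolation=3))
E
```

```text
18.3 box [-68.1  75.8 111.1] [[ 0.589 -0.808  0.014]
 [-0.013  0.007  1.   ]
 [-0.808 -0.589 -0.006]] [-0.13  0.25  2.11 -0.86  0.26 -0.47] [ 0.1 -0.2 -0.4]
pitch 53.93308223581237
[22.  -0.8  2.7]
```

View pics/wrist14.png

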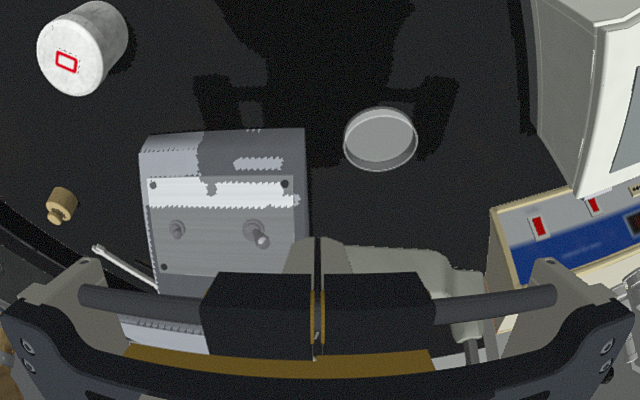

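View pics/s14.png

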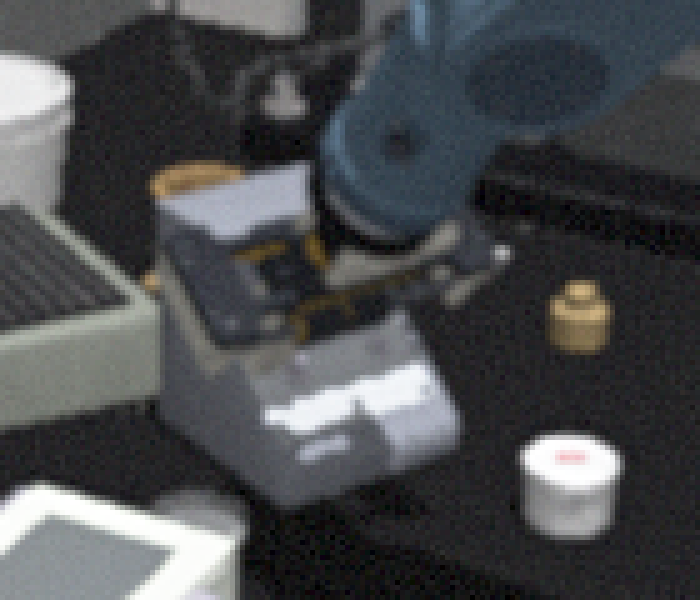

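Emit:
apply_moves(
  rows=[
    {"dx": 0,"dy": 0,"dz": 4,"rx": 6.5,"ry": 4.7,"rz": 2,"gripper": 0},
    {"dx": 0,"dy": 0,"dz": 4,"rx": 6.5,"ry": 4.7,"rz": 2,"gripper": 0},
    {"dx": 10,"dy": -1,"dz": 4,"rx": 6.5,"ry": 4.7,"rz": 2,"gripper": 0},
    {"dx": 22,"dy": -2,"dz": 4,"rx": 6.5,"ry": 4.7,"rz": 2,"gripper": 0},
  ],
)

```text
time_s: 18.9
tcp_pos: [0.5991, -0.0359, 0.0941]
ee_rot: [[0.461, -0.688, 0.56], [-0.32, 0.46, 0.828], [-0.828, -0.561, -0.008]]
contact_force: [0.5, -0.4, 0.6]
width: 0.004
```

```bash
cat > st.py <<'E'
from h import *
import sys
k=sys.argv[1]
for i in range(2): optics.capture("side")
s=arm.state();p=optics.camera_params("wrist"); w=optics.capture("wrist")[:,:,::-1].copy()
B=BR.T@s['ee_rot']
print(s['time_s'],'box',(tobox(s['tcp_pos'])*1000).round(1),B.round(3).tolist(),s['q'].round(2),s['contact_force'].round(1))
print('tip',(tobox(s['tcp_pos'])*1000+19*B[:,0]).round(1),'pitch',np.degrees(np.arcsin(-B[2,0])).round(1))
a=optics.capture("side")[:,:,::-1]
cv2.imwrite(f"pics/w{k}.png",np.hstack([cv2.resize(w[90:290,100:380],None,fx=1.6,fy=1.6,interpolation=3),cv2.resize(a[130:230,270:380],(352,320),interpolation=3)]))
E
python3 st.py 15
```

```text
19.0 box [-52.8  78.5  92.9] [[0.552, -0.82, 0.154], [-0.093, 0.122, 0.988], [-0.829, -0.56, -0.009]] [-0.08  0.33  2.03 -0.87  0.38 -0.3 ] [ 0.5  0.7 -0.3]
tip [-42.3  76.8  77.2] pitch 56.0
```

View pics/w15.png

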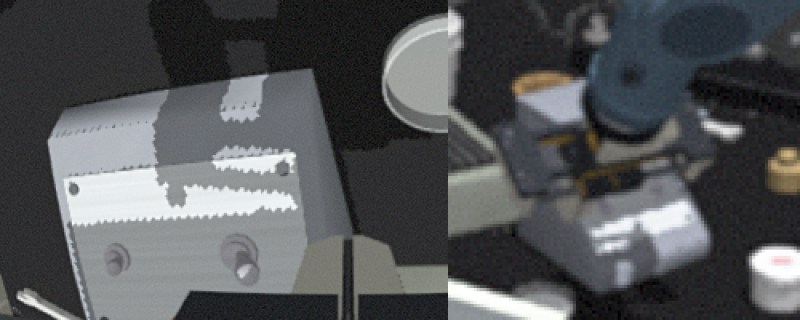

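Emit:
apply_moves(
  rows=[
    {"dx": 1,"dy": -1.5,"dz": -12,"rx": 0,"ry": 0,"rz": 0,"gripper": 0},
    {"dx": 2,"dy": -2.5,"dz": -20,"rx": 0,"ry": 0,"rz": 0,"gripper": 0},
    {"dx": 2.5,"dy": -3,"dz": -25,"rx": 0,"ry": 0,"rz": 0,"gripper": 0},
    {"dx": 2.5,"dy": -3,"dz": -25,"rx": 0,"ry": 0,"rz": 0,"gripper": 0},
  ],
)

```text
time_s: 19.6
tcp_pos: [0.5882, -0.0576, 0.0951]
ee_rot: [[0.463, -0.687, 0.56], [-0.319, 0.461, 0.828], [-0.827, -0.562, -0.005]]
contact_force: [-4.4, 8.7, 7.2]
width: 0.004
```

```bash
python3 st.py 16
```

```text
19.7 box [-53.3  55.   95. ] [[0.555, -0.818, 0.152], [-0.09, 0.123, 0.988], [-0.827, -0.562, -0.006]] [-0.14  0.31  2.06 -0.87  0.34 -0.35] [-4.1  7.9  6.6]
tip [-42.8  53.2  79.3] pitch 55.8
```

View pics/w16.png

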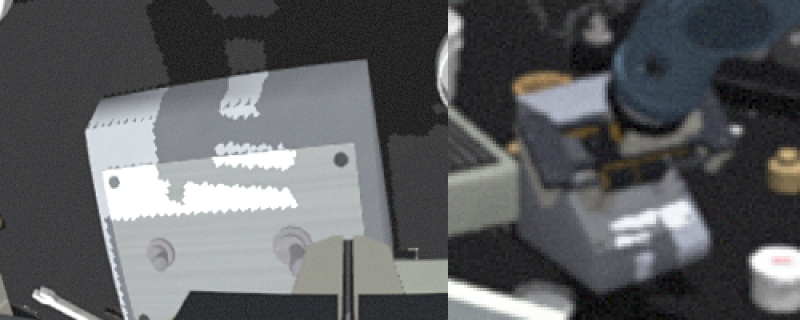

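```bash
python3 - <<'E'
from h import *
s=arm.state(); T=s['ee_rot']; f=T.T@s['contact_force']; m=T.T@s['torque']
print('F tool',f.round(2),'M tool',m.round(3), 'r_perp mm',(np.cross(f,m)/(f@f)*1000).round(1), 'dir',(f/np.linalg.norm(f)).round(2),'fm',f@m)
w=optics.capture("wrist")[:,:,::-1]; cv2.imwrite("pics/w16b.png",cv2.resize(w[200:300,220:360],None,fx=5,fy=5,interpolation=3))
c=optics.capture("scene")[:,:,::-1]; cv2.imwrite("pics/c16b.png",cv2.resize(c[170:260,310:400],None,fx=6,fy=6,interpolation=3))
E
```

```text
F tool [-9.62  3.7   5.28] M tool [ 0.052 -0.777  0.702] r_perp mm [50.  52.4 54.3] dir [-0.83  0.32  0.46] fm 0.3270739310490293
```

View pics/w16b.png

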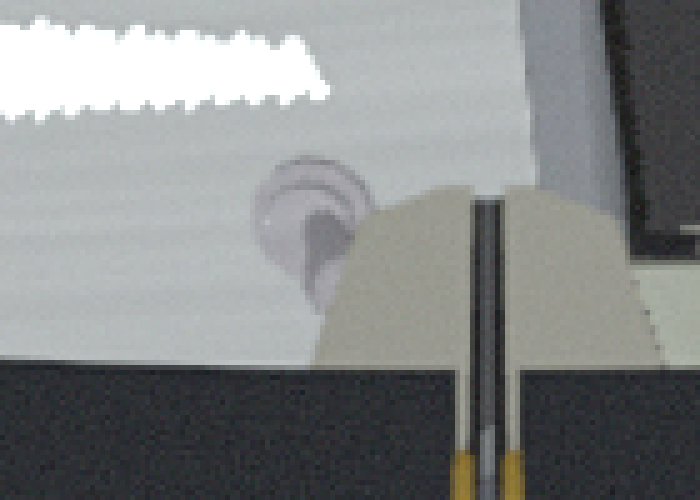

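View pics/c16b.png

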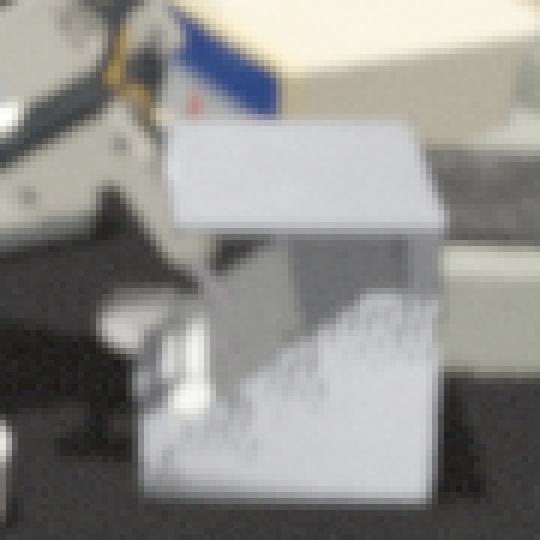

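Emit:
apply_moves(
  rows=[
    {"dx": -15,"dy": 0,"dz": 2,"rx": 0,"ry": 0,"rz": 0,"gripper": 0},
    {"dx": -32,"dy": 0,"dz": 0,"rx": 0,"ry": 0,"rz": 0,"gripper": 0.27},
    {"dx": -31,"dy": -2,"dz": -15,"rx": 0,"ry": 0,"rz": 0,"gripper": 0.27},
    {"dx": -31,"dy": -2,"dz": -15,"rx": 0,"ry": 0,"rz": 0,"gripper": 0.27},
    {"dx": -31,"dy": -2,"dz": -15,"rx": 0,"ry": 0,"rz": 0,"gripper": 0.27},
  ],
)

```text
time_s: 20.52
tcp_pos: [0.567, -0.0621, 0.1213]
ee_rot: [[0.461, -0.687, 0.562], [-0.32, 0.461, 0.827], [-0.828, -0.561, -0.008]]
contact_force: [0.1, 0.1, -0.9]
width: 0.27
```

```bash
python3 st.py 17;python3 - <<'E'
from h import *
s=arm.state();print(s['width'])
w=optics.capture("wrist")[:,:,::-1]; cv2.imwrite("pics/w17b.png",cv2.resize(w[140:300,180:360],None,fx=4,fy=4,interpolation=3)[:600])
p=optics.camera_params("wrist")
for l in [(-50.1,41.2,87),(-30,28,63),(-50.1,14.8,87)]: print(((proj("wrist",BR@(np.array(l)/1000)+O,p)-[180,140])*4).round(0))
E
```

```text
20.625 box [-70.6  42.  121.1] [[0.553, -0.819, 0.154], [-0.093, 0.123, 0.988], [-0.828, -0.561, -0.008]] [-0.15  0.23  2.08 -0.74  0.37 -0.49] [-0.6 -0.8 -0.1]
tip [-60.1  40.3 105.4] pitch 55.9
0.27349480785942804
[566. 384.]
[512. 340.]
[409. 395.]
```

View pics/w17b.png

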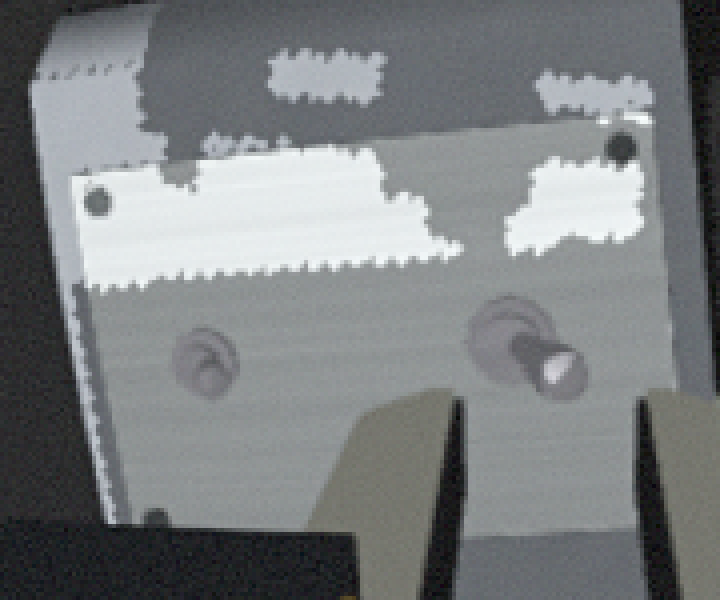

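Emit:
apply_moves(
  rows=[
    {"dx": 12,"dy": 0,"dz": 0,"rx": 0,"ry": 0,"rz": 0,"gripper": 0.27},
    {"dx": 24,"dy": 1,"dz": 0,"rx": 0,"ry": 0,"rz": 0,"gripper": 0.27},
    {"dx": 32,"dy": 1,"dz": 0,"rx": 0,"ry": 0,"rz": 0,"gripper": 0.27},
    {"dx": 32,"dy": 1,"dz": 0,"rx": 0,"ry": 0,"rz": 0,"gripper": 0.27},
  ],
)

```text
time_s: 21.28
tcp_pos: [0.581, -0.0717, 0.0935]
ee_rot: [[0.46, -0.688, 0.561], [-0.32, 0.461, 0.828], [-0.828, -0.56, -0.008]]
contact_force: [0.4, -0.9, -0.4]
width: 0.271
```

```bash
python3 st.py 18;python3 - <<'E'
from h import *
w=optics.capture("wrist")[:,:,::-1]; cv2.imwrite("pics/w18b.png",cv2.resize(w[140:300,180:360],None,fx=4,fy=4,interpolation=3)[:600])
E
```

```text
21.375 box [-53.8  39.1  94.2] [[0.553, -0.819, 0.154], [-0.093, 0.123, 0.988], [-0.828, -0.561, -0.008]] [-0.17  0.3   2.08 -0.86  0.32 -0.38] [ 0.6 -0.7 -0.1]
tip [-43.3  37.4  78.5] pitch 55.9
```

View pics/w18b.png

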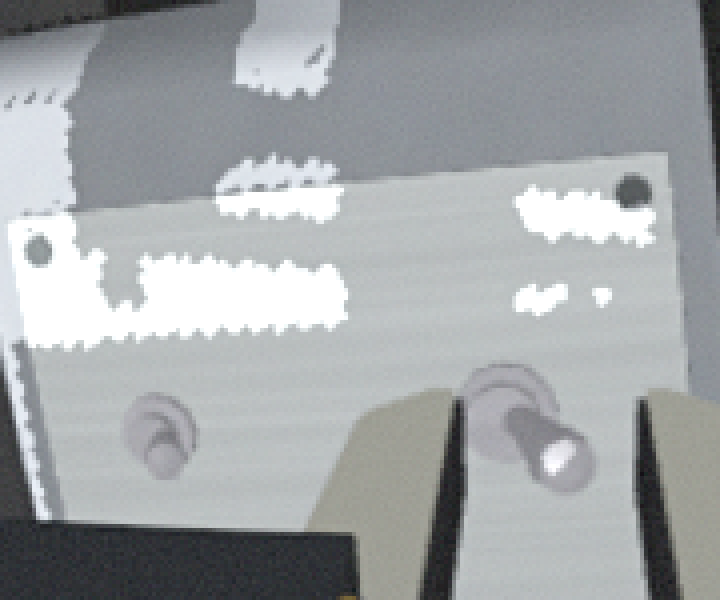

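Emit:
apply_moves(
  rows=[
    {"dx": 0.7,"dy": -1,"dz": -8,"rx": 0,"ry": 0,"rz": 0,"gripper": 0.27},
    {"dx": 1.3,"dy": -2,"dz": -14,"rx": 0,"ry": 0,"rz": 0,"gripper": 0.27},
    {"dx": 1.8,"dy": -2.5,"dz": -20,"rx": 0,"ry": 0,"rz": 0,"gripper": 0.27},
    {"dx": 2.2,"dy": -3,"dz": -24,"rx": 0,"ry": 0,"rz": 0,"gripper": 0.27},
    {"dx": 2.2,"dy": -3,"dz": -24,"rx": 0,"ry": 0,"rz": 0,"gripper": 0.27},
  ],
)

```text
time_s: 22.15
tcp_pos: [0.5702, -0.0943, 0.094]
ee_rot: [[0.46, -0.687, 0.562], [-0.321, 0.462, 0.827], [-0.828, -0.561, -0.008]]
contact_force: [-0.6, 1.0, -0.9]
width: 0.267
```

```bash
python3 st.py 19;python3 - <<'E'
from h import *
w=optics.capture("wrist")[:,:,::-1]; cv2.imwrite("pics/w19b.png",cv2.resize(w[140:300,180:360],None,fx=4,fy=4,interpolation=3)[:600])
E
```

```text
22.25 box [-53.9  14.5  94.1] [[0.553, -0.819, 0.154], [-0.093, 0.123, 0.988], [-0.828, -0.561, -0.008]] [-0.23  0.28  2.11 -0.85  0.28 -0.44] [ 0.1 -0.1 -0. ]
tip [-43.3  12.7  78.4] pitch 55.9
```

View pics/w19b.png

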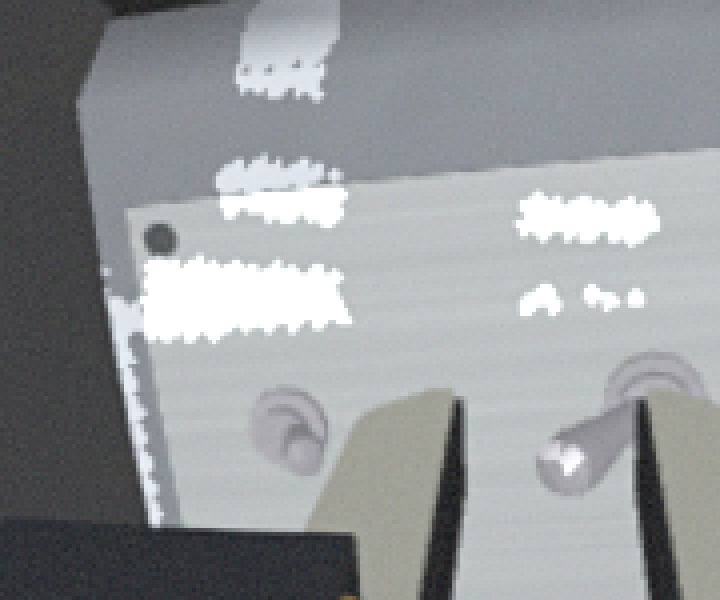

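Emit:
apply_moves(
  rows=[
    {"dx": -20,"dy": 0,"dz": 0,"rx": 0,"ry": 0,"rz": 0,"gripper": 0.27},
    {"dx": -50,"dy": 0,"dz": 0,"rx": 0,"ry": 0,"rz": 0,"gripper": 0.27},
    {"dx": -100,"dy": 0,"dz": 0,"rx": 0,"ry": 0,"rz": 0,"gripper": 0.27},
    {"dx": -150,"dy": 0,"dz": 0,"rx": 0,"ry": 0,"rz": 0,"gripper": 0.27},
    {"dx": -150,"dy": 0,"dz": 0,"rx": 0,"ry": 0,"rz": 0,"gripper": 0.27},
  ],
)

```text
time_s: 23.02
tcp_pos: [0.5024, -0.0446, 0.2222]
ee_rot: [[0.467, -0.684, 0.56], [-0.32, 0.459, 0.829], [-0.824, -0.566, -0.004]]
contact_force: [0.6, 0.0, 0.3]
width: 0.271
```

```bash
python3 st.py 20;python3 - <<'E'
from h import *
p=optics.camera_params("wrist");w=optics.capture("wrist")[:,:,::-1].copy(); cv2.imwrite("pics/wrist20.png",w)
x0,y0,k=180,100,5
c=cv2.resize(w[100:220,180:330],None,fx=k,fy=k,interpolation=3)
for l in [(-50.1,14.8,87),(-42.4,-25.8,77.8)]:
  q=proj("wrist",BR@(np.array(l)/1000)+O,p); cv2.drawMarker(c,tuple(int(v) for v in (q-[x0,y0])*k),(0,0,255),0,14,1)
cv2.imwrite("pics/w20b.png",c)
cv2.imwrite("pics/side20.png",optics.capture("side")[:,:,::-1]);cv2.imwrite("pics/scene20.png",optics.capture("scene")[:,:,::-1])
for n,l in [("side","brass_weight"),("side","reagent_bottle"),("side","petri"),("side","lid"),("side","shaker")]:
  for r in spotter.search_frame(n,l)[:1]: print(l,(np.array(r['box'])*[640,400,640,400]).round(1))
E
```

```text
23.125 box [-136.8   29.   218.6] [[0.554, -0.818, 0.153], [-0.092, 0.122, 0.988], [-0.827, -0.562, -0.007]] [-0.13 -0.04  2.09 -0.47  0.6  -0.79] [ 0.5  0.9 -0.2]
tip [-126.2   27.2  202.9] pitch 55.8
brass_weight [270.7 250.   71.1  65. ]
reagent_bottle [225.7 291.8  24.9  51.1]
petri [271.8 251.2  74.8  67.1]
lid [270.  234.6  67.4  37.9]
shaker [272.3 249.4  74.6  64.1]
```

View pics/w20b.png

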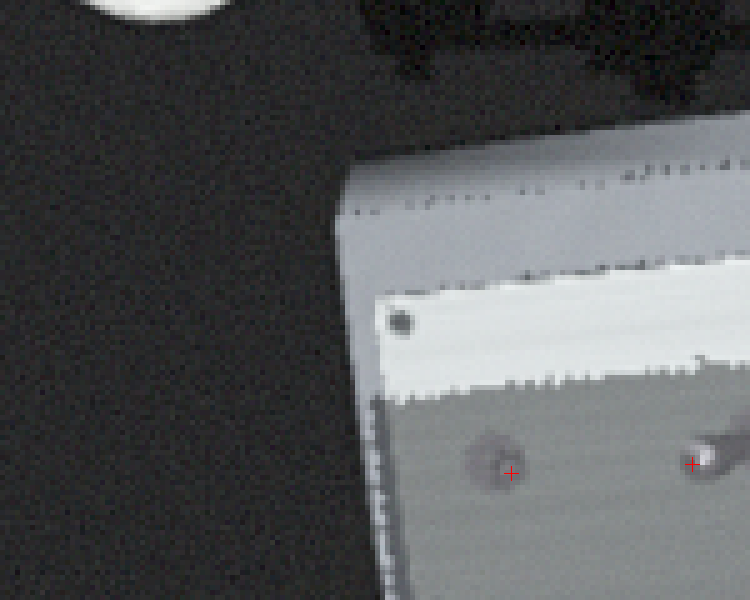

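View pics/side20.png

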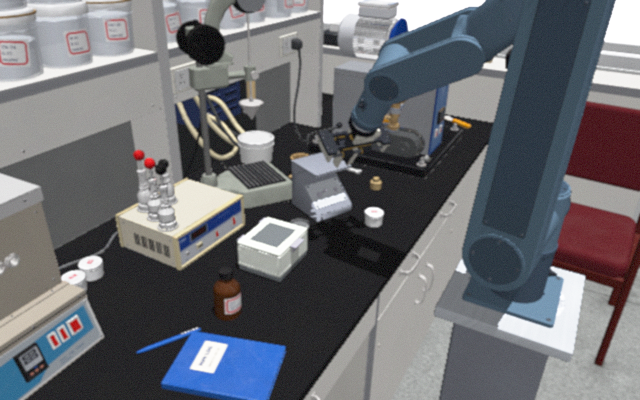

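```bash
python3 - <<'E'
from h import *
im=cv2.imread("pics/side20.png"); x0,y0,k=225,205,7
c=cv2.resize(im[y0:y0+80,x0:x0+95],None,fx=k,fy=k,interpolation=3)
R=Rz(.034)
def P(l): return proj("side",R@(np.array(l)/1000)+[.5687,.2018,0])
for th,col in((0,(0,0,255)),(.05,(0,255,0))):
  for y in (71,-71):
    for x,t in ((122,4),(122,-4)):
      q=P((61-x*np.cos(th)+t*np.sin(th),y,83+x*np.sin(th)+t*np.cos(th))); cv2.drawMarker(c,tuple(int(v) for v in (q-[x0,y0])*k),col,0,12,1)
cv2.imwrite("pics/lid.png",c)
E
```

```text
(no output)
```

View pics/lid.png

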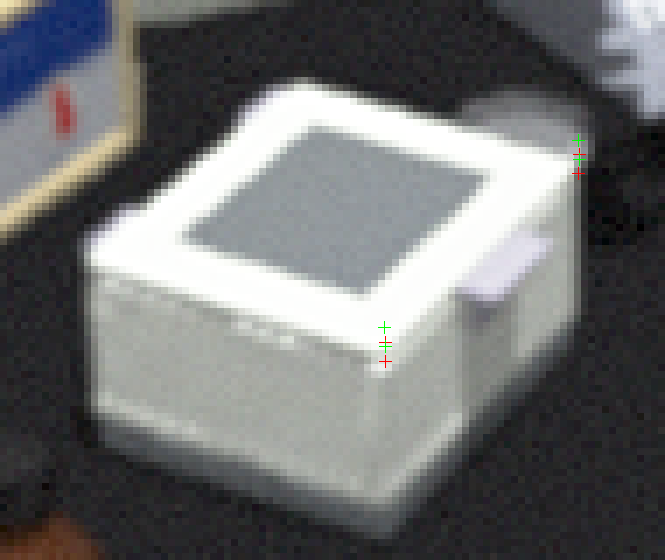

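Lid flush (matches 0 rad), the bat is on, and the bystanders look undisturbed. The arm is clear, so I'm handing in.

```bash
python3 -c "
from workcell import arm
print(arm.hand_in())"
```

```text
the job is handed in; nothing more can be done
None
```

The job is done and handed in at about 23.5 s of the 64 s allowed; no verdict was reported. I stood the can in the shaker, pushed the lid shut, and then flipped the long toggle to the right.

**What I moved**
- **Can:** I took the leftmost can within reach, at about (0.435, -0.015). Two similar cans in the far background, at about (0.93, 0.5), are farther left but out of the arm's reach. I treated them as scenery; they also measured slightly larger.
- **Lid:** I pushed it down with the closed fingers until it met a 15 N stop at rim height.
- **Toggle, first try:** Pushing with the closed fingertips failed. Their bevelled ends rode on the bat with about 11 N and it sprang back to off.
- **Toggle, second try:** I put the bat between the slightly open jaws and moved it across, and it stayed over on the right.

**Last checks**
- **Can:** It was seen upright on the compartment floor before the lid closed over it.
- **Lid:** The picture matches an angle of 0 rad, flush on the rim.
- **Toggles:** The long bat's tip is within about 3 mm of its computed "on" position, and the short bat is still to the left.
- **Robot:** The arm was clear of everything.
- **Bystanders:** By eye, the brass weight, bottle and petri dish stand where they were. The detector confirmed only the bottle; its final boxes for the weight and the dish landed on the shaker, so I disregarded them.

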